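# Sort the lathe bits into the caddy and lift it level by its folding handle

## Robot

A 6-joint arm with a two-finger parallel gripper is mounted at the origin on a cart in front of the work surface, level with it; the furniture and walls round the work are solid. World frame = base frame: x ahead of the robot, y to its left, z up, the work surface at z = 0. Lengths are in m, angles in rad, forces in N, time in s.
With the tool pointing down it reaches from about 0.4 to 0.825 m from the base axis. Payload 7 kg.
Tool frame: the origin (TCP) lies midway between the tips of the shut fingers; the grasp point (between the pads) lies 19 mm behind it; y points along the fingers, x is the direction in which the jaws open and shut, and the axes are right-handed (so a half turn about y gives the same grasp; the last joint's range is limited). The gripper opens to 88 mm and grips with 3 to 60 N. Pads are 19 mm wide; open, the fingers measure 130 mm over their backs; the gripper's body (78 mm by 193 mm) begins 47 mm behind the grasp point.
Start: joints at [-0.987, 0.359, 0.012, 0, -1.224, -0.288], TCP at [0.197, -0.646, 0.195] pointing down, gripper open.
Joint ranges: [-3.07, 3.07], [-1.43, 2.12], [-1.02, 1.25], [-3.03, 1.67], [-3.05, -0], [-3.03, 3.03]. Speed limits (rad/s): [2.39, 2.39, 3.01, 3.14, 3.14, 3.14].

## Interface

Orientations are given as a unit quaternion [x, y, z, w].
In Python, from plant import robot gives the robot as it stands.
- The arm moves only by the tool drive_tool, never from a script. Its argument "moves" is a list of rows, each an object with "claw": the finger opening in mm, from 0 to 87.6; "travel": the shift along the tool's x, y, z in mm, a list of three; "rot": the turn, a rotation vector about the tool's x, y, z in rad, a list of three. A call has 1 to 12 rows; each row shifts and turns the pose as measured when the row begins, along the tool's axes as they then stand; what a row does not reach is not made up. A row lasts 1/12 s, in which the tool goes at most 41.7 mm and 7.16 degrees, less where a joint would pass 70% of its speed; a pose out of reach is approached as far as the arm can. A call with a gripper value outside its range is refused whole. The fingers move at their own pace and stop on an object; "squeeze" is the grip in N (left out, the last holds). Time passes only in rows, so rows that do not move let the fingers close. It gives the time, the measured TCP pose, the force and the opening at its end, in the units of the state.
- robot.read_state(): the state, without advancing time (a new reading comes with each control period).
- robot.get_image(name): name is "scene" or "top" or "wrist"; returns (picture, depth): 384x512x3 uint8, red, green, blue; 384x512 float32, m along the optical axis (not along the pixel's ray), 0 where there is no reading.
- robot.camera_info(name): a dict with "K" (3x3 intrinsics, pixels), "xyz" and "attitude" of the camera in the world. Camera axes: x right, y up, looking along -z (the intrinsics and any distortion apply to the point x, -y, -z); pixel columns grow to the right and rows downward; lengths in m; the calibration is good to about 2 mm. A picture is of the moment at which its call begins: read the wrist's pose just before it. camera_info takes no time and is no camera call; for the wrist camera it gives the pose at the moment of the call.
- robot.finish_job(): hands the job in, once; it reports no verdict.
The state is a dict: "clock": time; "qpos": joint angles; "qvel": joint speeds; "joint_efforts": joint torques, N m; "eef_pos": TCP position; "orientation": TCP orientation; "contact_force": force on the tool from outside, world axes, zero at the start; "moment": the same for the moment, N m; "grip_width": finger opening in m.
Only numpy, scipy, OpenCV 4.12 (cv2) and the standard library are available. Lean on these libraries where they do the work, as an engineer would, in place of code of your own. Each camera call takes 0.05 s, during which the arm holds its last target.

## Task

Clear the bench into the carrying caddy while its handle is still folded down: lay the two loose pen blanks in the compartment that already has a pen blank, and the T-handled chuck key in the compartment with the steel drive centre, lowering each one in rather than dropping it. Then swing the handle up until it stands upright, grip it by the middle and lift the caddy level, about 10 cm clear of the bench, without spilling or knocking over anything else. Finish while still holding it there, steady and level: do not put it down.

Things in the scene. Friction and masses are not known exactly. Their poses are not given: they have to be found in the camera images.
- caddy: Open wooden caddy, loose, about 0.43 kg empty, 176 mm (x) by 254 mm (y), rim 50 mm above its underside, walls 8 mm, a rounded ear to 66 mm at the middle of each y end. Origin: centre of its underside, z up. Its -x side, where the folded handle sticks out, faces roughly to the robot. A divider along x at y = 0 (6 mm thick, top at 44 mm) makes two compartments, left (+y) and right (-y).
- left_in (a point): Centre of the inner floor of the caddy's left (+y) compartment, 61 mm from the caddy's middle, 10 mm above its underside; the compartment is 160 mm (x) by 116 mm (y) inside. Axes as the caddy.
- right_in (a point): The same for the right (-y) compartment.
- handle (a joint): Bail handle's angle: 0 = folded flat in front of the caddy (its -x side), 1.57 = upright over its middle, more = leaning to the back. Two steel straps at the caddy's ends turn about an axis along its y, at its x = 0, 50 mm above its underside, and carry a round wooden bar. The hinge is stiff (0.1 N m): it stays where it is left; 1 to 1.5 N at the bar moves it.
- handle_grip (a point): Middle of the handle's round wooden bar, 20 mm thick, 250 mm long along the caddy's y, 131 mm from the hinge axis: at angle a it is at (-131 cos a, 0, 50 + 131 sin a) mm in the caddy's frame. Folded, there are 33 mm free between the bar and the caddy's front wall.
- long_blank_mid (a point): Centre of a dark square pen blank lying on the bench, 20 x 122 x 20 mm, long along its y, 37 g.
- short_blank_mid (a point): Centre of a lighter square pen blank lying on the bench, 18 x 110 x 18 mm, long along its y, 27 g.
- chuck_key_mid (a point): Steel T-handled chuck key lying flat on the bench, 82 mm long along its y, 90 g. The point is on the shank, 10 mm above the underside; the shank runs from y = -20 to +32 mm, 12 mm wide, 16 mm high. The toothed head (22 mm wide, 21 mm high) is at the -y end, the cross bar (70 mm along x, 9 mm high) at the +y end.
- caddy_blank_mid (a point): Centre of a short stub of pen blank, 19 x 63 x 19 mm, long along its y, that already lies at the back (+x end) of one compartment, across it. It marks the compartment for the blanks; which one changes.
- drive_centre_mid (a point): Centre of a steel drive centre (tapered round bar, 85 mm long along its y, 23 mm thick, 0.14 kg) that already lies at the back (+x end) of the other compartment, across it. It marks the compartment for the steel parts.
- lathe: The wood lathe, fixed along the back of the bench behind the caddy; leave it alone. Its orange tool-rest slide is the part nearest to the robot: it juts out to x = 0.67 m, at y = -0.08 to -0.03 m, 117 to 152 mm above the bench. (A tall fixed rail also stands beside the bench's left edge, at about x = 0.54, y = 0.38 to 0.45 m: keep the arm clear of it.)
- sanding_block: Bystander, leave alone: black sanding block, 62 x 100 mm, 28 mm high; origin at the centre of its underside.
- spray_bottle: Bystander, leave alone: blue spray bottle with a white trigger, 80 mm wide, 212 mm high; origin at the centre of its underside.
- awl: Bystander, leave alone: awl with a wooden handle, 152 mm long, 32 mm high; origin at the centre of its underside.
- wax_tin: Bystander, leave alone: round red-lidded tin, 78 mm across, 31 mm high; origin at the centre of its underside.
- masking_tape: Bystander, leave alone: roll of tape lying flat, 102 mm across, 25 mm high; origin at the centre of its underside.
- yellow_bottle: Bystander, leave alone: yellow bottle with a black cap, 62 mm across, 144 mm high; origin at the centre of its underside.
- pencil: Bystander, leave alone: flat red pencil, 152 mm long, 7 mm high; origin at the centre of its underside.
- knockout_bar: Bystander, leave alone: steel rod with a light wooden handle, 282 mm long, 23 mm high, lying along the front edge; origin at the centre of its underside.

How it is judged:
By the outcome, as a careful person would: the job done as asked, in the order asked, and still so for the second after the job is handed in, while the arm keeps its last pose, push and grip.
It also fails if it takes over 72 s, if anything falls off the work surface, if the arm or the gripper's body presses on something with over 40 N, if the wrist force passes 120 N, or if a joint passes its speed limit or range.

## Working session

There is one attempt and no reset: what is moved stays moved. The work goes in short steps, Python scripts to look and compute and a tool call to move; the robot and the scene stay as the last step left them, time stands still between calls to the robot, and variables do not carry over. Pictures are saved under pics/ and viewed, and the job is handed in when it is done.

Besides the shell and the picture viewer there is one more tool, called after "Request:" in YAML: its name, and indented under it one key for each argument. drive_tool: Moves the arm, as the interface text tells. Its arguments: {"type":"object","properties":{"moves":{"type":"array","items":{"type":"object","properties":{"claw":{"type":"number"},"travel":{"type":"array","items":{"type":"number"}},"rot":{"type":"array","items":{"type":"number"}}}}},"squeeze":{"type":"number"}},"required":["moves"]}

```bash
ls; mkdir -p pics; python3 - <<'E'
from plant import robot
import cv2,numpy as np
print(robot.read_state())
for n in ("scene","top","wrist"):
    ci=robot.camera_info(n);print(n,ci)
    im,d=robot.get_image(n)
    cv2.imwrite(f"pics/{n}0.png",im[:,:,::-1]); np.savez(f"pics/{n}0.npz",im=im,d=d,K=ci["K"],xyz=ci["xyz"],att=ci["attitude"])
E
```

```text
pics
{'clock': 0.0, 'qpos': array([-9.86904613e-01,  3.59383955e-01,  1.10717999e-02, -3.25277722e-04,
       -1.22409895e+00, -2.88098266e-01]), 'qvel': array([ 0.00033105, -0.00118122, -0.0007505 ,  0.00049716,  0.00209524,
        0.00015326]), 'joint_efforts': array([ 5.71624514e-04, -5.82714808e+01,  2.93048948e+01,  6.99693918e+00,
        6.80900455e-03, -1.78523433e-04]), 'eef_pos': array([ 0.19656862, -0.64518894,  0.19423474]), 'orientation': array([ 0.42039446,  0.56849421, -0.56790013, -0.42139326]), 'contact_force': array([-0.24151338, -1.19868943, -0.63858122]), 'moment': array([-0.00625123, -0.03429467, -0.01651595]), 'grip_width': 0.08761306106266788}
scene {'K': array([[355.62333013,   0.        , 257.50021931],
       [  0.        , 355.62333013, 189.49501715],
       [  0.        ,   0.        ,   1.        ]]), 'xyz': array([-0.02301591,  0.63860654,  0.55812192]), 'attitude': array([-0.17055517,  0.49992208,  0.81063654, -0.25269992])}
top {'K': array([[497.21218942,   0.        , 257.06929012],
       [  0.        , 497.21218942, 183.09459334],
       [  0.        ,   0.        ,   1.        ]]), 'xyz': array([ 0.40416306, -0.15361281,  1.6457135 ]), 'attitude': array([-0.0363387 ,  0.03504262,  0.71083032, -0.70154955])}
wrist {'K': array([[280.63207855,   0.        , 255.23323794],
       [  0.        , 280.63207855, 186.43960032],
       [  0.        ,   0.        ,   1.        ]]), 'xyz': array([ 0.11763165, -0.66895217,  0.38461459]), 'attitude': array([-0.09020763, -0.12392041,  0.7935685 ,  0.58885937])}
```

View pics/top0.png

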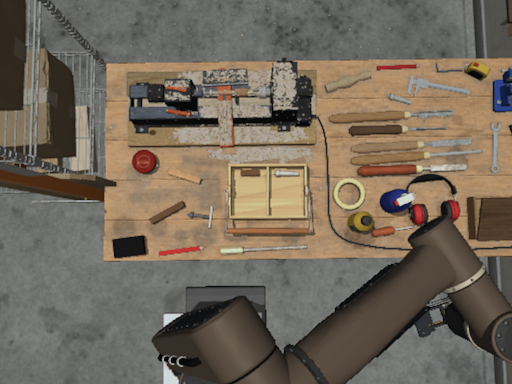

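View pics/scene0.png

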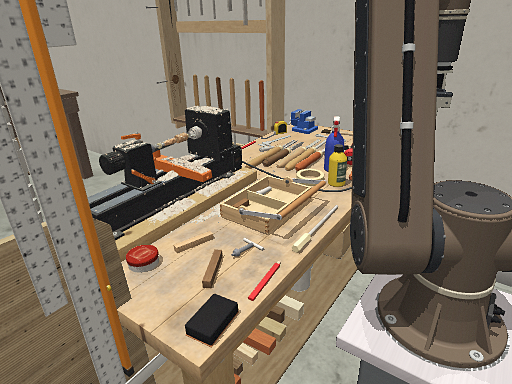

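View pics/wrist0.png

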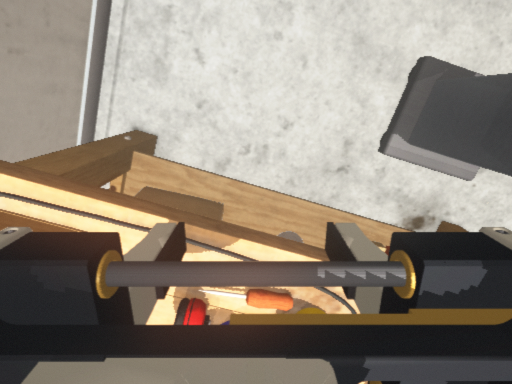

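```bash
cat > h.py <<'E'
import numpy as np,cv2
from scipy.spatial.transform import Rotation as R
def load(n):
    z=np.load(f"pics/{n}.npz");return z["im"],z["d"],z["K"],z["xyz"],R.from_quat(z["att"]).as_matrix()
def cloud(n):
    im,d,K,t,M=load(n)
    v,u=np.mgrid[:d.shape[0],:d.shape[1]]
    P=np.stack([(u-K[0,2])/K[0,0]*d,-(v-K[1,2])/K[1,1]*d,-d],-1)
    return im,d,P@M.T+t
def proj(n,p):
    im,d,K,t,M=load(n); c=(np.atleast_2d(p)-t)@M
    return np.stack([K[0,2]+K[0,0]*c[:,0]/-c[:,2],K[1,2]-K[1,1]*c[:,1]/-c[:,2]],-1)
def snap(cam,name):
    from plant import robot
    ci=robot.camera_info(cam); im,d=robot.get_image(cam)
    cv2.imwrite(f"pics/{name}.png",im[:,:,::-1]); np.savez(f"pics/{name}.npz",im=im,d=d,K=ci["K"],xyz=ci["xyz"],att=ci["attitude"])
def rect(W,m,minpts=10):
    pts=W[m][:,:2]; r=cv2.minAreaRect((pts*1000).astype(np.float32))
    return r,np.median(W[m][:,2]),len(pts)
E
python3 - <<'E'
from h import *
im,d,W=cloud("top0")
cv2.imwrite("pics/top0c.png",cv2.resize(im[140:265,100:325,::-1],None,fx=3.5,fy=3.5,interpolation=cv2.INTER_CUBIC))
for n,(v,u) in dict(bench=(200,130),long=(211,167),short=(177,185),rimF=(217,270),rimB=(165,270),bar=(231,270),floor=(205,250),bench2=(235,150),dc=(173,285),stub=(173,250)).items(): print(n,W[v,u].round(4))
# components above the bench
reg=np.zeros(d.shape,bool);reg[165:258,100:225]=1
z=W[...,2]
m=(reg&(z>.009)&(z<.06)).astype(np.uint8)
nl,l,s,c=cv2.connectedComponentsWithStats(m)
for i in range(1,nl):
    if s[i,4]>15:
        print(s[i],rect(W,l==i))
E
```

```text
bench [ 0.5202  0.2708 -0.0007]
long [0.481  0.1435 0.0223]
short [0.5922 0.0852 0.0201]
rimF [ 0.4561 -0.1917  0.0527]
rimB [ 0.6239 -0.1943  0.0521]
bar [ 0.4113 -0.1901  0.0907]
floor [ 0.4977 -0.1275  0.011 ]
bench2 [0.4038 0.203  0.001 ]
dc [ 0.5992 -0.2432  0.0354]
stub [ 0.602  -0.1289  0.0249]
[133 165  23   9 158] (((619.2788696289062, 218.669677734375), (70.42613220214844, 28.141443252563477), 89.19499206542969), np.float64(0.03092511808389442), 158)
[168 169  34  15 188] (((594.9398803710938, 88.85590362548828), (110.9547348022461, 25.780038833618164), 75.00479125976562), np.float64(0.01827677454181975), 188)
[100 181  16   6  38] (((566.5389404296875, 335.0584716796875), (15.521392822265625, 48.8081169128418), 21.297304153442383), np.float64(0.03147671364238658), 38)
[150 201  36  23 245] (((476.3099060058594, 145.18804931640625), (24.612157821655273, 124.79410552978516), 25.94260597229004), np.float64(0.020775251695750896), 245)
[187 213  20   6  63] (((465.5285339355469, 48.52418518066406), (62.52150344848633, 16.590190887451172), 89.36347961425781), np.float64(0.014605848907843999), 63)
[208 214   5  10  20] (((455.205322265625, 4.867109298706055), (11.171488761901855, 29.319761276245117), 82.72052764892578), np.float64(0.010694832566204182), 20)
[113 236  33  22 607] (((367.015869140625, 266.77099609375), (61.85205841064453, 101.57108306884766), 6.70602560043335), np.float64(0.02845280868506972), 607)
[184 247  12   6  24] (((355.6310729980469, 72.04300689697266), (11.44141960144043, 36.57976150512695), 10.442288398742676), np.float64(0.010501091038316201), 24)
[221 247   4   8  30] (((350.5243835449219, -36.86006546020508), (22.557233810424805, 10.579851150512695), 0.5858203172683716), np.float64(0.02059523333550628), 30)
```

View pics/top0c.png

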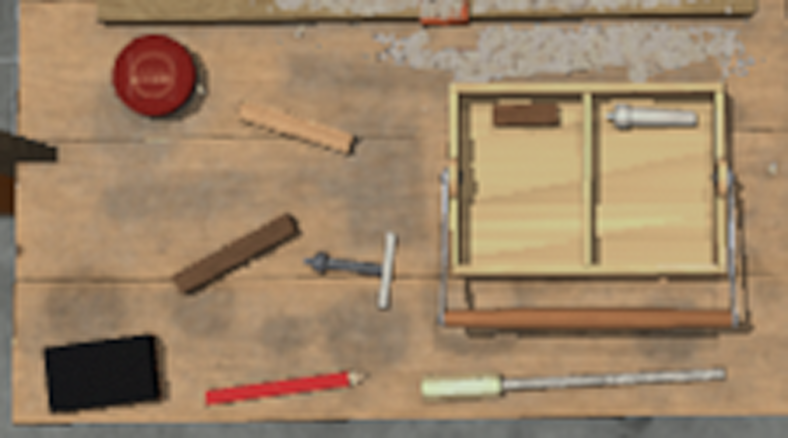

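```bash
cat >> h.py <<'E'
def state():
    from plant import robot
    s=robot.read_state();return s
def plan(target,Rt,n=None,start=None,R0=None,claw=None,vmax=38,wmax=6.5):
    """rows to go from measured pose to target pos (m) & rot matrix, straight line"""
    if start is None:
        s=state();start=s["eef_pos"];R0=R.from_quat(s["orientation"])
    D=(np.array(target)-start)*1000
    Rl=(R0.inv()*Rt).as_rotvec()
    nn=int(np.ceil(max(np.linalg.norm(D)/vmax,np.degrees(np.linalg.norm(Rl))/wmax,1)))
    n=max(n or 0,nn); 
    rows=[]
    for i in range(n):
        Ri=R0*R.from_rotvec(Rl*i/n)
        rows.append((Ri.inv().apply(D/n).round(1).tolist(),(Rl/n).round(4).tolist()))
    for t,r in rows: print('{"travel":%s,"rot":%s},'%(t,r))
    print(n)
def down(yaw):
    """tool y = -z world; tool x at yaw angle in world"""
    x=np.array([np.cos(yaw),np.sin(yaw),0]);y=np.array([0,0,-1.]);return R.from_matrix(np.stack([x,y,np.cross(x,y)],1))
E
python3 - <<'E'
from h import *
s=state();print(R.from_quat(s["orientation"]).as_matrix().round(3))
z=np.load("pics/wrist0.npz");M=R.from_quat(z["att"]).as_matrix();print(M.round(3))
T=R.from_quat(s["orientation"]).as_matrix()
print("cam in tool",T.T@(z["xyz"]-s["eef_pos"]),"view dir tool",(T.T@-M[:,2]).round(3))
im,d,W=cloud("top0")
z=W[...,2]
u=cv2.connectedComponentsWithStats(((z>.046)&(z<.058)&(np.arange(384)[:,None]>155)&(np.arange(384)[:,None]<225)&(np.arange(512)[None]>222)&(np.arange(512)[None]<312)).astype(np.uint8))
i=1+np.argmax(u[2][1:,4]);print(u[2][i],rect(W,u[1]==i))
E
```

```text
[[-0.291 -0.    -0.957]
 [ 0.957  0.001 -0.291]
 [ 0.001 -1.     0.   ]]
[[-0.29  -0.912 -0.289]
 [ 0.957 -0.276 -0.09 ]
 [ 0.003 -0.303  0.953]]
cam in tool [ 0.00063583 -0.19015238  0.08246983] view dir tool [ 0.001  0.953 -0.303]
[229 192  80  27 308] (((493.8961486816406, -187.73284912109375), (254.4914093017578, 83.32589721679688), 89.58696746826172), np.float64(0.05088429381785464), 308)
```

```bash
python3 - <<'E'
from h import *
s=state()
p1=s["eef_pos"]+[0.01,0.01,.1]
plan(p1,R.from_quat(s["orientation"]),start=s["eef_pos"],R0=R.from_quat(s["orientation"]))
plan([.56,.085,.32],down(np.pi/2),start=p1,R0=R.from_quat(s["orientation"]),vmax=41)
E
```

```text
{"travel":[2.3, -33.3, -4.2],"rot":[0.0, 0.0, 0.0]},
{"travel":[2.3, -33.3, -4.2],"rot":[0.0, 0.0, 0.0]},
{"travel":[2.3, -33.3, -4.2],"rot":[0.0, 0.0, 0.0]},
3
{"travel":[29.3, -1.2, -27.4],"rot":[-0.0, 0.0148, 0.0001]},
{"travel":[29.7, -1.2, -27.0],"rot":[-0.0, 0.0148, 0.0001]},
{"travel":[30.1, -1.2, -26.5],"rot":[-0.0, 0.0148, 0.0001]},
{"travel":[30.5, -1.2, -26.1],"rot":[-0.0, 0.0148, 0.0001]},
{"travel":[30.9, -1.3, -25.6],"rot":[-0.0, 0.0148, 0.0001]},
{"travel":[31.2, -1.3, -25.2],"rot":[-0.0, 0.0148, 0.0001]},
{"travel":[31.6, -1.3, -24.7],"rot":[-0.0, 0.0148, 0.0001]},
{"travel":[32.0, -1.3, -24.2],"rot":[-0.0, 0.0148, 0.0001]},
{"travel":[32.3, -1.3, -23.7],"rot":[-0.0, 0.0148, 0.0001]},
{"travel":[32.7, -1.3, -23.3],"rot":[-0.0, 0.0148, 0.0001]},
{"travel":[33.0, -1.3, -22.8],"rot":[-0.0, 0.0148, 0.0001]},
{"travel":[33.4, -1.3, -22.3],"rot":[-0.0, 0.0148, 0.0001]},
{"travel":[33.7, -1.3, -21.8],"rot":[-0.0, 0.0148, 0.0001]},
{"travel":[34.0, -1.3, -21.3],"rot":[-0.0, 0.0148, 0.0001]},
{"travel":[34.3, -1.3, -20.8],"rot":[-0.0, 0.0148, 0.0001]},
{"travel":[34.6, -1.3, -20.3],"rot":[-0.0, 0.0148, 0.0001]},
{"travel":[34.9, -1.3, -19.8],"rot":[-0.0, 0.0148, 0.0001]},
{"travel":[35.2, -1.3, -19.2],"rot":[-0.0, 0.0148, 0.0001]},
{"travel":[35.5, -1.3, -18.7],"rot":[-0.0, 0.0148, 0.0001]},
{"travel":[35.8, -1.3, -18.2],"rot":[-0.0, 0.0148, 0.0001]},
20
```

Request:
drive_tool:
  moves:
    - {"travel":[2,-33,-4]}
    - {"travel":[2,-33,-4]}
    - {"travel":[2,-33,-4]}
    - {"travel":[29,-1,-27],"rot":[0,0.015,0]}
    - {"travel":[30,-1,-27],"rot":[0,0.015,0]}
    - {"travel":[30,-1,-26.5],"rot":[0,0.015,0]}
    - {"travel":[30.5,-1,-26],"rot":[0,0.015,0]}
    - {"travel":[31,-1,-25.5],"rot":[0,0.015,0]}
    - {"travel":[31,-1,-25],"rot":[0,0.015,0]}
    - {"travel":[31.5,-1,-24.5],"rot":[0,0.015,0]}
    - {"travel":[32,-1,-24],"rot":[0,0.015,0]}
    - {"travel":[32,-1,-24],"rot":[0,0.015,0]}

```text
$.moves[0]: bad value
```

```bash
python3 - <<'E'
from h import *
s=state();print(s["clock"],s["eef_pos"],s["qpos"],s["contact_force"])
plan([.56,.085,.32],down(np.pi/2),vmax=41)
E
```

```text
0.15 [ 0.19661909 -0.64531086  0.19445236] [-9.86903259e-01  3.59204278e-01  1.12769284e-02 -2.57817786e-04
 -1.22408032e+00 -2.88112279e-01] [ 1.02676239  0.55228604 -0.09542903]
{"travel":[28.2, -5.9, -26.7],"rot":[-0.0, 0.0141, 0.0001]},
{"travel":[28.6, -5.9, -26.3],"rot":[-0.0, 0.0141, 0.0001]},
{"travel":[29.0, -5.9, -25.9],"rot":[-0.0, 0.0141, 0.0001]},
{"travel":[29.3, -6.0, -25.5],"rot":[-0.0, 0.0141, 0.0001]},
{"travel":[29.7, -6.0, -25.1],"rot":[-0.0, 0.0141, 0.0001]},
{"travel":[30.0, -6.0, -24.6],"rot":[-0.0, 0.0141, 0.0001]},
{"travel":[30.4, -6.0, -24.2],"rot":[-0.0, 0.0141, 0.0001]},
{"travel":[30.7, -6.0, -23.8],"rot":[-0.0, 0.0141, 0.0001]},
{"travel":[31.1, -6.0, -23.3],"rot":[-0.0, 0.0141, 0.0001]},
{"travel":[31.4, -6.0, -22.9],"rot":[-0.0, 0.0141, 0.0001]},
{"travel":[31.7, -6.0, -22.5],"rot":[-0.0, 0.0141, 0.0001]},
{"travel":[32.0, -6.0, -22.0],"rot":[-0.0, 0.0141, 0.0001]},
{"travel":[32.3, -6.0, -21.6],"rot":[-0.0, 0.0141, 0.0001]},
{"travel":[32.6, -6.0, -21.1],"rot":[-0.0, 0.0141, 0.0001]},
{"travel":[32.9, -6.0, -20.6],"rot":[-0.0, 0.0141, 0.0001]},
{"travel":[33.2, -6.0, -20.2],"rot":[-0.0, 0.0141, 0.0001]},
{"travel":[33.5, -6.0, -19.7],"rot":[-0.0, 0.0141, 0.0001]},
{"travel":[33.7, -6.0, -19.2],"rot":[-0.0, 0.0141, 0.0001]},
{"travel":[34.0, -6.0, -18.8],"rot":[-0.0, 0.0141, 0.0001]},
{"travel":[34.3, -6.0, -18.3],"rot":[-0.0, 0.0141, 0.0001]},
{"travel":[34.5, -6.0, -17.8],"rot":[-0.0, 0.0141, 0.0001]},
21
```

Request:
drive_tool:
  moves:
    - {"claw":87,"travel":[2,-33,-4],"rot":[0,0,0]}
    - {"claw":87,"travel":[2,-33,-4],"rot":[0,0,0]}
    - {"claw":87,"travel":[2,-33,-4],"rot":[0,0,0]}
    - {"claw":87,"travel":[29,-1,-27],"rot":[0,0.015,0]}
    - {"claw":87,"travel":[30,-1,-27],"rot":[0,0.015,0]}
    - {"claw":87,"travel":[30,-1,-26.5],"rot":[0,0.015,0]}
    - {"claw":87,"travel":[30.5,-1,-26],"rot":[0,0.015,0]}
    - {"claw":87,"travel":[31,-1,-25.5],"rot":[0,0.015,0]}
    - {"claw":87,"travel":[31,-1,-25],"rot":[0,0.015,0]}
    - {"claw":87,"travel":[31.5,-1,-24.5],"rot":[0,0.015,0]}
    - {"claw":87,"travel":[32,-1,-24],"rot":[0,0.015,0]}
    - {"claw":87,"travel":[32,-1,-24],"rot":[0,0.015,0]}

```text
clock: 1.15
eef_pos: [0.3674, -0.3048, 0.3021]
orientation: [0.459, 0.536, -0.533, -0.467]
contact_force: [1.3, 0.1, 0.3]
grip_width: 0.087
```

```bash
python3 - <<'E'
from h import *
s=state();print(s["clock"],s["eef_pos"],s["qpos"],s["contact_force"])
plan([.56,.085,.32],down(np.pi/2),vmax=41)
E
```

```text
1.15 [ 0.36736781 -0.30484615  0.30205549] [-0.28774418 -0.02112727 -0.21002935 -0.00927051 -1.39053268 -1.13863688] [1.34261397 0.0597753  0.27920143]
{"travel":[32.6, -1.3, -22.4],"rot":[-0.0004, 0.013, 0.0011]},
{"travel":[32.9, -1.4, -21.9],"rot":[-0.0004, 0.013, 0.0011]},
{"travel":[33.2, -1.4, -21.5],"rot":[-0.0004, 0.013, 0.0011]},
{"travel":[33.4, -1.4, -21.1],"rot":[-0.0004, 0.013, 0.0011]},
{"travel":[33.7, -1.4, -20.6],"rot":[-0.0004, 0.013, 0.0011]},
{"travel":[34.0, -1.5, -20.2],"rot":[-0.0004, 0.013, 0.0011]},
{"travel":[34.2, -1.5, -19.8],"rot":[-0.0004, 0.013, 0.0011]},
{"travel":[34.5, -1.5, -19.3],"rot":[-0.0004, 0.013, 0.0011]},
{"travel":[34.7, -1.5, -18.9],"rot":[-0.0004, 0.013, 0.0011]},
{"travel":[35.0, -1.6, -18.4],"rot":[-0.0004, 0.013, 0.0011]},
{"travel":[35.2, -1.6, -18.0],"rot":[-0.0004, 0.013, 0.0011]},
11
```

Request:
drive_tool:
  moves:
    - {"claw":87,"travel":[32.5,-1,-22.5],"rot":[0,0.013,0.001]}
    - {"claw":87,"travel":[33,-1,-22],"rot":[0,0.013,0.001]}
    - {"claw":87,"travel":[33,-1,-21.5],"rot":[0,0.013,0.001]}
    - {"claw":87,"travel":[33.5,-1,-21],"rot":[0,0.013,0.001]}
    - {"claw":87,"travel":[33.5,-1.5,-20.5],"rot":[0,0.013,0.001]}
    - {"claw":87,"travel":[34,-1.5,-20],"rot":[0,0.013,0.001]}
    - {"claw":87,"travel":[34,-1.5,-20],"rot":[0,0.013,0.001]}
    - {"claw":87,"travel":[34.5,-1.5,-19],"rot":[0,0.013,0.001]}
    - {"claw":87,"travel":[34.5,-1.5,-19],"rot":[0,0.013,0.001]}
    - {"claw":87,"travel":[35,-1.5,-18.5],"rot":[0,0.013,0.001]}
    - {"claw":87,"travel":[35,-1.5,-18],"rot":[0,0.013,0.001]}
    - {"claw":87,"travel":[0,0,0],"rot":[0,0,0]}

```text
clock: 2.15
eef_pos: [0.5653, 0.1115, 0.3196]
orientation: [-0.5, -0.499, 0.499, 0.501]
contact_force: [-0.1, -1.2, 0.0]
grip_width: 0.0872
```

```bash
python3 - <<'E'
from h import *
s=state();print(s["clock"],s["eef_pos"],s["qpos"],s["contact_force"])
snap("wrist","w1");snap("top","t1")
E
```

```text
2.15 [0.56529685 0.11150495 0.31962094] [ 5.32554925e-01  1.41208346e-01  6.31286455e-04 -2.07421393e-03
 -1.43025478e+00 -2.10613451e+00] [-0.07227181 -1.178647    0.021695  ]
```

View pics/w1.png

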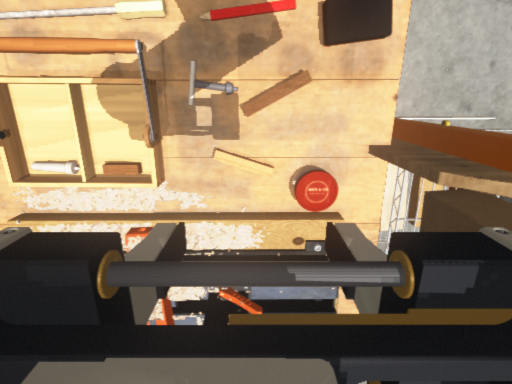

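```bash
python3 - <<'E'
from h import *
im,d,W=cloud("w1")
z=W[...,2]
print("bench",W[130,200],W[50,150])
reg=np.zeros(d.shape,bool);reg[0:205,155:400]=1
m=(reg&(z>.0055)&(z<.06)&(W[...,0]>.33)).astype(np.uint8)
nl,l,s,c=cv2.connectedComponentsWithStats(m)
for i in range(1,nl):
    if s[i,4]>15:
        print(s[i],rect(W,l==i),z[l==i].max())
# caddy rim
reg=np.zeros(d.shape,bool);reg[60:195,0:165]=1
m=reg&(z>.044)&(z<.056)
print(rect(W,m),W[m].min(0),W[m].max(0))
cv2.imwrite("pics/w1a.png",cv2.resize(im[0:200,0:340,::-1],None,fx=2.3,fy=2.3,interpolation=cv2.INTER_CUBIC))
cv2.imwrite("pics/w1m.png",cv2.resize(m[0:200,0:340].astype(np.uint8)*255,None,fx=2.3,fy=2.3))
for n,(v,u) in dict(bar=(45,60),barEnd=(46,135),rimF=(80,40),rimB=(181,100),floorL=(100,110),floorR=(100,40),stub=(168,122),dc=(167,55),div=(100,77)).items(): print(n,W[v,u].round(4))
E
```

```text
bench [ 5.37707959e-01  1.41939616e-02 -4.89761323e-04] [ 0.40719594 -0.05972943  0.0005334 ]
[155   0  12  17 187] (((350.5458984375, -33.6149787902832), (16.3426570892334, 21.83558464050293), 87.6139144897461), np.float64(0.020667735562888312), 187) 0.025246550867083106
[202   0  95  20 900] (((351.5658874511719, 103.46517944335938), (14.468855857849121, 148.3529815673828), 6.907570838928223), np.float64(0.00771939454907522), 900) 0.010616290499321057
[ 323    0   70   46 2877] (((367.82171630859375, 271.4796142578125), (60.5206413269043, 100.45547485351562), 6.761093616485596), np.float64(0.029290145767321973), 2877) 0.032929935849756564
[189  61  50  44 564] (((463.3167419433594, 43.60161209106445), (82.23628997802734, 68.97904968261719), 82.99398040771484), np.float64(0.011151490208588216), 564) 0.022250576417668755
[242  70  71  47 935] (((476.8667907714844, 148.55569458007812), (19.9783992767334, 121.75778198242188), 28.135026931762695), np.float64(0.021268822858555525), 935) 0.023721326806053822
[155  80  18 121 776] (((561.3782958984375, -62.389801025390625), (214.0566558837
[... 825 characters left out ...]
0.008857478962810528
[188 195   9   6  20] (((663.662109375, -7.599127769470215), (7.801333427429199, 15.994629859924316), 22.186372756958008), np.float64(0.00609448842166721), 20) 0.008855467318421573
(((540.0397338867188, -177.7561492919922), (262.2066955566406, 176.0845947265625), 89.21359252929688), np.float64(0.05001280235745753), 2548) [ 0.45099548 -0.30973371  0.04400202] [ 0.62912429 -0.0466424   0.05598735]
bar [ 0.4127 -0.1549  0.0828]
barEnd [ 0.4144 -0.0517  0.0836]
rimF [ 0.4557 -0.216   0.0504]
rimB [ 0.6199 -0.1572  0.0412]
floorL [ 0.4856 -0.1337  0.0098]
floorR [ 0.4851 -0.252   0.0105]
stub [ 0.5997 -0.1213  0.0294]
dc [ 0.598  -0.2405  0.0264]
div [ 0.4853 -0.178   0.0292]
```

View pics/w1a.png

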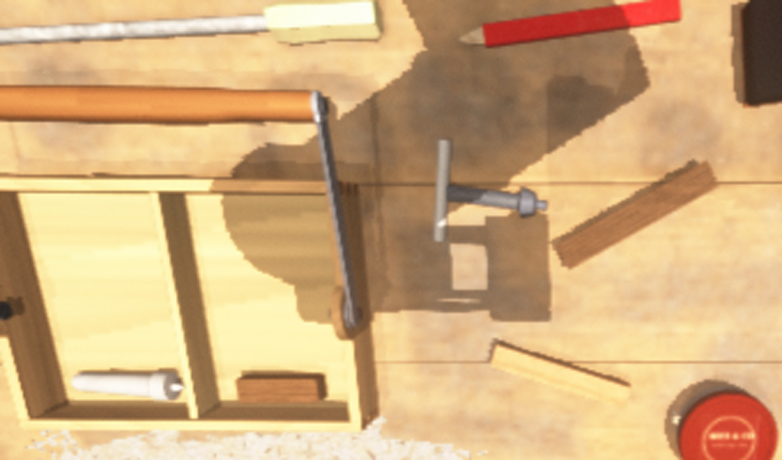

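View pics/w1m.png

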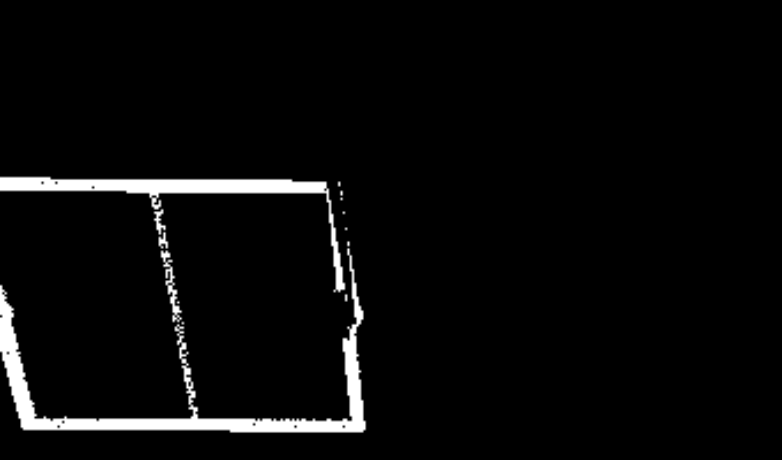

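```bash
python3 - <<'E'
from h import *
plan([.4769,.147,.10],down(np.radians(208)),wmax=7)
E
```

```text
{"travel":[2.3, 13.0, 5.1],"rot":[0.0, -0.1213, 0.0001]},
{"travel":[2.9, 13.0, 4.8],"rot":[0.0, -0.1213, 0.0001]},
{"travel":[3.4, 13.0, 4.4],"rot":[0.0, -0.1213, 0.0001]},
{"travel":[3.9, 13.0, 3.9],"rot":[0.0, -0.1213, 0.0001]},
{"travel":[4.4, 13.0, 3.4],"rot":[0.0, -0.1213, 0.0001]},
{"travel":[4.8, 13.0, 2.9],"rot":[0.0, -0.1213, 0.0001]},
{"travel":[5.1, 13.0, 2.3],"rot":[0.0, -0.1213, 0.0001]},
{"travel":[5.3, 13.0, 1.6],"rot":[0.0, -0.1213, 0.0001]},
{"travel":[5.5, 13.0, 1.0],"rot":[0.0, -0.1213, 0.0001]},
{"travel":[5.6, 13.0, 0.3],"rot":[0.0, -0.1213, 0.0001]},
{"travel":[5.6, 13.0, -0.4],"rot":[0.0, -0.1213, 0.0001]},
{"travel":[5.5, 13.0, -1.0],"rot":[0.0, -0.1213, 0.0001]},
{"travel":[5.3, 13.0, -1.7],"rot":[0.0, -0.1213, 0.0001]},
{"travel":[5.1, 12.9, -2.3],"rot":[0.0, -0.1213, 0.0001]},
{"travel":[4.8, 12.9, -2.9],"rot":[0.0, -0.1213, 0.0001]},
{"travel":[4.4, 12.9, -3.5],"rot":[0.0, -0.1213, 0.0001]},
{"travel":[3.9, 12.9, -4.0],"rot":[0.0, -0.1213, 0.0001]},
17
```

Request:
drive_tool:
  moves:
    - {"claw":60,"travel":[2.5,13,5],"rot":[0,-0.1213,0]}
    - {"claw":60,"travel":[3,13,5],"rot":[0,-0.1213,0]}
    - {"claw":60,"travel":[3.5,13,4.5],"rot":[0,-0.1213,0]}
    - {"claw":60,"travel":[4,13,4],"rot":[0,-0.1213,0]}
    - {"claw":60,"travel":[4.5,13,3.5],"rot":[0,-0.1213,0]}
    - {"claw":60,"travel":[5,13,3],"rot":[0,-0.1213,0]}
    - {"claw":60,"travel":[5,13,2.5],"rot":[0,-0.1213,0]}
    - {"claw":60,"travel":[5.5,13,1.5],"rot":[0,-0.1213,0]}
    - {"claw":60,"travel":[5.5,13,1],"rot":[0,-0.1213,0]}
    - {"claw":60,"travel":[5.5,13,0.5],"rot":[0,-0.1213,0]}
    - {"claw":60,"travel":[5.5,13,-0.5],"rot":[0,-0.1213,0]}
    - {"claw":60,"travel":[5.5,13,-1],"rot":[0,-0.1213,0]}

```text
clock: 3.25
eef_pos: [0.496, 0.123, 0.1626]
orientation: [0.029, 0.708, -0.705, -0.025]
contact_force: [0.5, -0.2, 0.2]
grip_width: 0.0598
```

```bash
python3 - <<'E'
from h import *
s=state();print(s["clock"],s["eef_pos"],s["qpos"])
plan([.4769,.147,.08],down(np.radians(208)),wmax=7)
E
```

```text
3.25 [0.49598031 0.12299355 0.16261892] [ 6.27895945e-01  1.08646769e-01 -3.97641675e-01  7.26272901e-05
 -1.05730361e+00 -7.05279280e-01]
{"travel":[4.3, 16.5, -4.4],"rot":[0.0006, -0.1132, -0.0013]},
{"travel":[3.7, 16.5, -4.9],"rot":[0.0006, -0.1132, -0.0013]},
{"travel":[3.1, 16.5, -5.3],"rot":[0.0006, -0.1132, -0.0013]},
{"travel":[2.5, 16.5, -5.6],"rot":[0.0006, -0.1132, -0.0013]},
{"travel":[1.8, 16.5, -5.9],"rot":[0.0006, -0.1132, -0.0013]},
5
```

Request:
drive_tool:
  moves:
    - {"claw":60,"travel":[4.5,16.5,-4.5],"rot":[0,-0.1132,-0.001]}
    - {"claw":60,"travel":[4,16.5,-5],"rot":[0,-0.1132,-0.001]}
    - {"claw":60,"travel":[3,16.5,-5.5],"rot":[0,-0.1132,-0.001]}
    - {"claw":60,"travel":[2.5,16.5,-5.5],"rot":[0,-0.1132,-0.001]}
    - {"claw":60,"travel":[2,16.5,-6],"rot":[0,-0.1132,-0.001]}
    - {"claw":60,"travel":[0,0,0],"rot":[0,0,0]}

```text
clock: 3.75
eef_pos: [0.4716, 0.1401, 0.0774]
orientation: [-0.18, 0.685, -0.682, 0.182]
contact_force: [-0.9, 0.5, -0.8]
grip_width: 0.0599
```

```bash
python3 - <<'E'
from h import *
s=state();print(s["clock"],s["eef_pos"],s["qpos"])
snap("wrist","w2")
plan([.4769,.147,.003],down(np.radians(208)),wmax=7)
E
```

```text
3.75 [0.47157501 0.14011261 0.07742419] [ 0.68746654  0.17086566 -0.54539963 -0.00270915 -0.8502735  -0.16862049]
{"travel":[-2.2, 25.3, -1.2],"rot":[0.0008, 0.0075, -0.0018]},
{"travel":[-2.3, 25.3, -1.2],"rot":[0.0008, 0.0075, -0.0018]},
{"travel":[-2.3, 25.3, -1.3],"rot":[0.0008, 0.0075, -0.0018]},
3
```

View pics/w2.png

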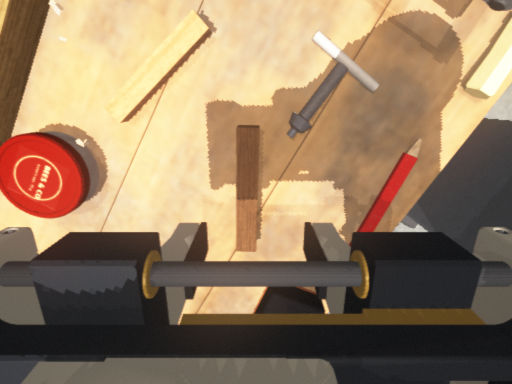

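```bash
python3 - <<'E'
from h import *
im,d,W=cloud("w2")
z=W[...,2]
reg=np.zeros(d.shape,bool);reg[0:255,60:480]=1
m=(reg&(z>.0065)&(z<.04)).astype(np.uint8)
nl,l,s,c=cv2.connectedComponentsWithStats(m)
for i in range(1,nl):
    if s[i,4]>100:
        print(s[i],rect(W,l==i),z[l==i].max())
print(W[120,190])
# blank end: top points
mm=(l==l[180,248])&(z>.016)
P=W[mm]; a=np.radians(118);ax=np.array([np.cos(a),np.sin(a)])
print(rect(W,mm), (P[:,:2]@ax).min(),(P[:,:2]@ax).max(), (np.array([.4769,.1486])@ax))
E
```

```text
[ 104   10  107  113 3592] (((595.7470703125, 91.62551879882812), (109.78704833984375, 18.817657470703125), 71.5288314819336), np.float64(0.018078771185341735), 3592) 0.020894390771157734
[ 287   31   92  107 2075] (((463.96282958984375, 42.69335174560547), (81.90359497070312, 70.0279312133789), 82.3601303100586), np.float64(0.010843217500252411), 2075) 0.02218984704984317
[465  66  15  32 276] (((355.9521179199219, -32.383995056152344), (14.367411613464355, 25.588783264160156), 39.043373107910156), np.float64(0.014698452839723708), 276) 0.022502168105554776
[ 236  126   24  126 2699] (((476.9291076660156, 147.7906036376953), (20.028139114379883, 122.1573715209961), 28.164079666137695), np.float64(0.02126920085599429), 2699) 0.023742639409552402
[  60  134   38   83 2256] (((622.3829345703125, 210.50546264648438), (28.6948299407959, 72.02531433105469), 29.759998321533203), np.float64(0.03035024813322), 2256) 0.03384394808399652
[ 360  150   58   82 1145] (((354.2705993652344, 83.39954376220703), (14.8779935836792, 92.0934066772461), 6.251492023468018), np.float64(0.007870770990511644), 1145) 0.01014335905639513
[ 5.55152177e-01  1.17232757e-01 -1.24943221e-04]
(((476.91619873046875, 147.81472778320312), (20.028139114379883, 122.10260772705078), 28.164079666137695), np.float64(0.02127794053828949), 2677) -0.15445867710365555 -0.03232091887300452 -0.09268497599375483
```

Request:
drive_tool:
  squeeze: 25
  moves:
    - {"claw":60,"travel":[-2.8,25,-1.4],"rot":[0,0.0075,0]}
    - {"claw":60,"travel":[-2.8,25,-1.4],"rot":[0,0.0075,0]}
    - {"claw":60,"travel":[-2.8,22,-1.4],"rot":[0,0.0075,0]}
    - {"claw":60,"travel":[0,0.5,0],"rot":[0,0,0]}

```text
clock: 4.13
eef_pos: [0.4836, 0.1483, 0.0115]
orientation: [-0.159, 0.69, -0.685, 0.17]
contact_force: [0.1, -0.9, -0.6]
grip_width: 0.06
```

```bash
python3 - <<'E'
from h import *
s=state();print(s["clock"],s["eef_pos"],s["qpos"],s["contact_force"])
plan([.4769,.1478,.003],down(np.radians(208.1)),wmax=7)
E
```

```text
4.1333 [0.48356913 0.14827265 0.01152914] [ 0.68701699  0.27696623 -0.60091879  0.00101639 -0.67552662 -0.21839063] [ 0.0824056  -0.89191135 -0.60817802]
{"travel":[6.3, 8.4, -2.6],"rot":[0.003, -0.021, -0.0171]},
1
```

Request:
drive_tool:
  moves:
    - {"claw":60,"travel":[6.5,8,-2.5],"rot":[0.003,-0.021,-0.017]}
    - {"claw":60,"travel":[0,0,0],"rot":[0,0,0]}

```text
clock: 4.3
eef_pos: [0.4774, 0.1468, 0.005]
orientation: [0.17, -0.686, 0.687, -0.17]
contact_force: [-0.3, 0.3, -0.3]
grip_width: 0.0598
```

```bash
python3 - <<'E'
from h import *
s=state();print(s["clock"],s["eef_pos"],s["qvel"],s["contact_force"])
plan([.4769,.1478,.003],down(np.radians(208.1)),wmax=7)
E
```

```text
4.3 [0.4774003  0.14677076 0.00503786] [-0.0184143  -0.04850662  0.0434946   0.02071365 -0.02730864 -0.03597967] [-0.34478951  0.34745289 -0.26496251]
{"travel":[-0.0, 2.0, -1.1],"rot":[-0.0006, -0.0036, 0.0002]},
1
```

Request:
drive_tool:
  squeeze: 25
  moves:
    - {"claw":10,"travel":[0,1.5,-1],"rot":[0,0,0]}
    - {"claw":10,"travel":[0,0,0],"rot":[0,0,0]}
    - {"claw":10,"travel":[0,0,0],"rot":[0,0,0]}
    - {"claw":10,"travel":[0,0,0],"rot":[0,0,0]}
    - {"claw":10,"travel":[0,0,0],"rot":[0,0,0]}

```text
clock: 4.72
eef_pos: [0.4795, 0.1491, 0.0084]
orientation: [-0.168, 0.687, -0.686, 0.172]
contact_force: [0.3, -0.1, -0.2]
grip_width: 0.0319
```

```bash
python3 - <<'E'
from h import *
s=state();print(s["clock"],s["eef_pos"],s["qvel"],s["contact_force"])
plan([.52,-.10,.20],down(np.radians(90)),wmax=7)
E
```

```text
4.7167 [0.47947658 0.14906863 0.00838079] [-7.70605411e-05 -1.21951767e-02  5.44615017e-03  2.36134754e-03
 -5.18163116e-03 -5.02342372e-04] [ 0.34689928 -0.14136129 -0.18897749]
{"travel":[4.6, -11.3, 14.1],"rot":[0.0004, 0.1209, -0.0002]},
{"travel":[2.9, -11.3, 14.5],"rot":[0.0004, 0.1209, -0.0002]},
{"travel":[1.1, -11.3, 14.8],"rot":[0.0004, 0.1209, -0.0002]},
{"travel":[-0.6, -11.3, 14.8],"rot":[0.0004, 0.1209, -0.0002]},
{"travel":[-2.4, -11.3, 14.6],"rot":[0.0004, 0.1209, -0.0002]},
{"travel":[-4.2, -11.3, 14.2],"rot":[0.0004, 0.1209, -0.0002]},
{"travel":[-5.9, -11.3, 13.6],"rot":[0.0004, 0.1209, -0.0002]},
{"travel":[-7.5, -11.3, 12.8],"rot":[0.0004, 0.1209, -0.0002]},
{"travel":[-8.9, -11.3, 11.9],"rot":[0.0004, 0.1209, -0.0002]},
{"travel":[-10.3, -11.3, 10.7],"rot":[0.0004, 0.1209, -0.0002]},
{"travel":[-11.5, -11.3, 9.4],"rot":[0.0004, 0.1209, -0.0002]},
{"travel":[-12.6, -11.3, 7.9],"rot":[0.0004, 0.1209, -0.0002]},
{"travel":[-13.4, -11.3, 6.4],"rot":[0.0004, 0.1209, -0.0002]},
{"travel":[-14.1, -11.3, 4.7],"rot":[0.0004, 0.1209, -0.0002]},
{"travel":[-14.6, -11.3, 3.0],"rot":[0.0004, 0.1209, -0.0002]},
{"travel":[-14.8, -11.3, 1.2],"rot":[0.0004, 0.1209, -0.0002]},
{"travel":[-14.8, -11.3, -0.6],"rot":[0.0004, 0.1209, -0.0002]},
17
```

Request:
drive_tool:
  moves:
    - {"claw":10,"travel":[2,3,0],"rot":[0,0,0]}
    - {"claw":10,"travel":[0,2,0],"rot":[0,0,0]}
    - {"claw":10,"travel":[0,0,0],"rot":[0,0,0]}
    - {"claw":10,"travel":[0,0,0],"rot":[0,0,0]}

```text
clock: 5.05
eef_pos: [0.4778, 0.1484, 0.0037]
orientation: [-0.167, 0.687, -0.686, 0.173]
contact_force: [0.4, 1.2, -0.2]
grip_width: 0.0106
```

```bash
python3 - <<'E'
from h import *
s=state();print(s["clock"],s["eef_pos"],s["grip_width"],s["contact_force"])
E
```

```text
5.05 [0.47782736 0.14836438 0.00372251] 0.010645163880435049 [ 0.37118228  1.16293653 -0.22317448]
```

```bash
python3 - <<'E'
from h import *
snap("wrist","w3");snap("scene","s3")
im,d,W=cloud("s3")
p=proj("s3",[[.477,.148,.02]])[0].astype(int);print(p)
cv2.imwrite("pics/s3c.png",cv2.resize(im[p[1]-80:p[1]+50,p[0]-80:p[0]+80,::-1],None,fx=4,fy=4))
E
```

```text
[212 264]
```

View pics/w3.png

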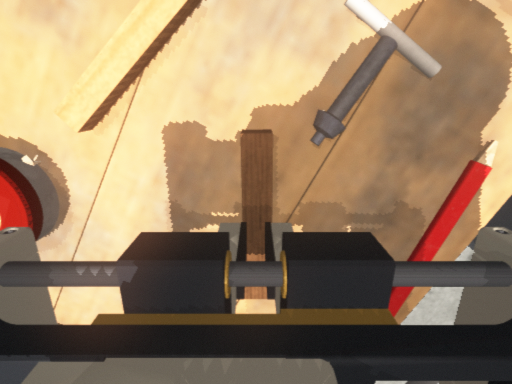

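View pics/s3c.png

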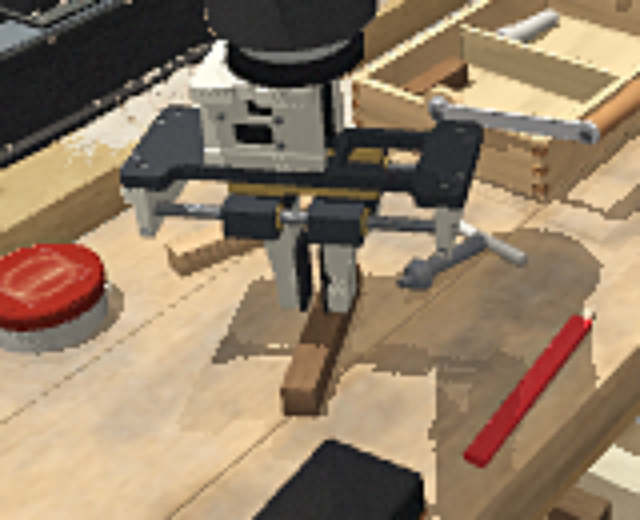

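```bash
python3 - <<'E'
from h import *
im,d,W=cloud("s3")
# crop->full: x=132+cx/4, y=184+cy/4
for cx,cy in [(285,260),(290,300),(345,260),(345,300),(335,300),(320,330),(318,345),(300,390),(315,320),(290,320),(360,320)]:
    v=184+cy//4;u=132+cx//4
    print(cx,cy,W[v,u].round(4),im[v,u])
im,d,W=cloud("w3")
for u,v in [(235,240),(279,240),(258,200),(258,240),(258,290),(246,200),(270,200)]: print(u,v,W[v,u].round(4))
E
```

```text
285 260 [0.4838 0.1655 0.0724] [133 129 117]
290 300 [0.4851 0.1646 0.0426] [133 129 118]
345 260 [0.452  0.1488 0.0751] [135 130 119]
345 300 [0.4536 0.1501 0.0467] [138 135 124]
335 300 [0.4616 0.1519 0.0445] [137 133 121]
320 330 [0.4737 0.1521 0.0188] [89 67 45]
318 345 [0.4649 0.1653 0.0196] [69 49 33]
300 390 [0.4454 0.2    0.0206] [137  99  73]
315 320 [0.4811 0.1508 0.0207] [85 65 46]
290 320 [0.5123 0.1412 0.0008] [152 131 103]
360 320 [ 4.756e-01  1.151e-01 -2.000e-04] [138 113  83]
235 240 [0.4911 0.1468 0.0571]
279 240 [0.4702 0.135  0.0583]
258 200 [0.4846 0.132  0.0218]
258 240 [0.4708 0.158  0.0214]
258 290 [0.4518 0.194  0.0217]
246 200 [0.4914 0.136  0.0209]
270 200 [0.4776 0.1284 0.0216]
```

```bash
python3 - <<'E'
from h import *
im,d,W=cloud("s3")
cv2.imwrite("pics/s3d.png",cv2.resize(im[225:280,190:240,::-1],None,fx=10,fy=10,interpolation=cv2.INTER_NEAREST))
s=state()
print(proj("s3",[s["eef_pos"]]),s["eef_pos"])
T=R.from_quat(s["orientation"]).as_matrix()
print((s["eef_pos"]+T@np.array([0,-.035,0])), proj("s3",[s["eef_pos"]+T@np.array([0,-.035,0])]))
for u in (203,205,218):
  for v in range(244,266,2): print(u,v,W[v,u].round(3), d[v,u].round(3))
E
```

```text
[[212.22869435 269.53134426]] [0.47789499 0.1483898  0.00377446]
[0.47763614 0.1482379  0.03877317] [[211.17868168 257.85758942]]
203 244 [0.484 0.164 0.085] 0.821
203 246 [0.483 0.165 0.081] 0.822
203 248 [0.484 0.165 0.075] 0.825
203 250 [0.484 0.165 0.069] 0.827
203 252 [0.485 0.165 0.063] 0.831
203 254 [0.488 0.164 0.056] 0.836
203 256 [0.488 0.164 0.05 ] 0.839
203 258 [0.486 0.166 0.046] 0.838
203 260 [0.488 0.166 0.039] 0.842
203 262 [0.519 0.137 0.001] 0.896
203 264 [ 0.516  0.141 -0.001] 0.893
205 244 [0.482 0.159 0.084] 0.824
205 246 [0.48  0.162 0.08 ] 0.823
205 248 [0.482 0.16  0.073] 0.828
205 250 [0.48  0.163 0.069] 0.827
205 252 [0.486 0.158 0.058] 0.839
205 254 [0.483 0.162 0.056] 0.835
205 256 [0.482 0.163 0.052] 0.836
205 258 [0.482 0.164 0.046] 0.838
205 260 [0.481 0.165 0.042] 0.838
205 262 [0.514 0.135 0.002] 0.895
205 264 [ 0.511  0.139 -0.   ] 0.892
218 244 [0.432 0.168 0.108] 0.78
218 246 [0.453 0.147 0.082] 0.819
218 248 [0.451 0.149 0.079] 0.817
218 250 [0.452 0.149 0.073] 0.82
218 252 [0.451 0.15  0.068] 0.821
218 254 [0.454 0.149 0.06 ] 0.827
218 256 [0.454 0.149 0.055] 0.829
218 258 [0.454 0.15  0.049] 0.831
218 260 [0.455 0.149 0.043] 0.835
218 262 [0.476 0.128 0.014] 0.875
218 264 [0.476 0.129 0.008] 0.876
```

View pics/s3d.png

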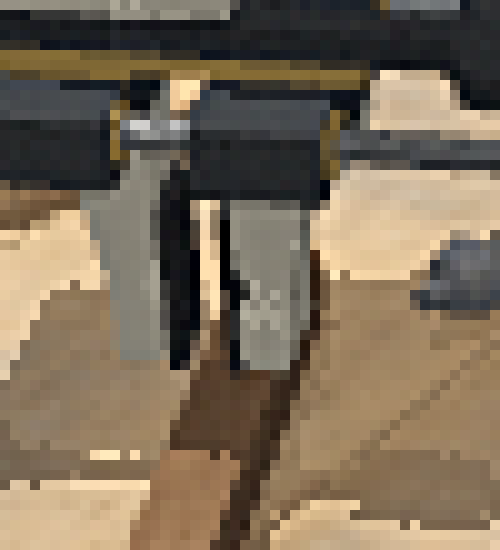

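```bash
python3 - <<'E'
from h import *
s=state();T=R.from_quat(s["orientation"]).as_matrix()
im,d,W=cloud("w3")
L=(W-s["eef_pos"])@T*1000
for u in (233,238,242,275,279):
  print(u,[(v,*L[v,u].round(0).astype(int)) for v in range(222,262,5)])
E
```

```text
233 [(222, np.int64(-17), np.int64(3), np.int64(-8)), (227, np.int64(-13), np.int64(-42), np.int64(10)), (232, np.int64(-13), np.int64(-50), np.int64(11)), (237, np.int64(-12), np.int64(-55), np.int64(10)), (242, np.int64(-12), np.int64(-60), np.int64(10)), (247, np.int64(-11), np.int64(-66), np.int64(10)), (252, np.int64(-11), np.int64(-71), np.int64(11)), (257, np.int64(-11), np.int64(-75), np.int64(10))]
238 [(222, np.int64(-13), np.int64(3), np.int64(-8)), (227, np.int64(-10), np.int64(-43), np.int64(10)), (232, np.int64(-10), np.int64(-49), np.int64(10)), (237, np.int64(-10), np.int64(-50), np.int64(8)), (242, np.int64(-10), np.int64(-51), np.int64(5)), (247, np.int64(-9), np.int64(-63), np.int64(9)), (252, np.int64(-9), np.int64(-67), np.int64(8)), (257, np.int64(-9), np.int64(-73), np.int64(9))]
242 [(222, np.int64(-8), np.int64(-32), np.int64(9)), (227, np.int64(-8), np.int64(-40), np.int64(9)), (232, np.int64(-8), np.int64(-46), np.int64(9)), (237, np.int64(-8), np.int64(-51), np.int64(8)), (242, np.int64(-7), np.int64(-58), np.int64(9)), (247, np.int64(-7), np.int64(-62), n
[... 212 characters left out ...]
), (232, np.int64(11), np.int64(-50), np.int64(11)), (237, np.int64(11), np.int64(-52), np.int64(9)), (242, np.int64(11), np.int64(-53), np.int64(6)), (247, np.int64(10), np.int64(-65), np.int64(10)), (252, np.int64(9), np.int64(-71), np.int64(10)), (257, np.int64(9), np.int64(-72), np.int64(9))]
279 [(222, np.int64(18), np.int64(3), np.int64(-8)), (227, np.int64(13), np.int64(-44), np.int64(11)), (232, np.int64(13), np.int64(-50), np.int64(11)), (237, np.int64(12), np.int64(-55), np.int64(10)), (242, np.int64(12), np.int64(-60), np.int64(10)), (247, np.int64(12), np.int64(-66), np.int64(10)), (252, np.int64(11), np.int64(-71), np.int64(11)), (257, np.int64(11), np.int64(-75), np.int64(11))]
```

Request:
drive_tool:
  moves:
    - {"claw":44,"travel":[0,0,0],"rot":[0,0,0]}
    - {"claw":44,"travel":[0.5,0,0.5],"rot":[0,0,0]}
    - {"claw":44,"travel":[0,0,0],"rot":[0,0,0]}
    - {"claw":44,"travel":[0,0,0],"rot":[0,0,0]}
    - {"claw":44,"travel":[0,0,0],"rot":[0,0,0]}
    - {"claw":44,"travel":[0,5,0],"rot":[0,0,0]}
    - {"claw":44,"travel":[0,8,0],"rot":[0,0,0]}
    - {"claw":44,"travel":[0,5,0],"rot":[0,0,0]}

```text
clock: 5.82
eef_pos: [0.4787, 0.1484, -0.0146]
orientation: [-0.166, 0.688, -0.685, 0.174]
contact_force: [0.7, 0.2, -0.7]
grip_width: 0.0436
```

```bash
python3 - <<'E'
from h import *
s=state();print(s["clock"],s["eef_pos"],s["grip_width"],s["contact_force"])
plan([.4769,.1478,-.028],down(np.radians(208.1)),wmax=7)
E
```

```text
5.8167 [ 0.4787016   0.14839769 -0.01461027] 0.043550450389890936 [ 0.73529193  0.16971703 -0.69254893]
{"travel":[2.0, 13.4, -0.3],"rot":[0.0008, -0.005, -0.011]},
1
```

Request:
drive_tool:
  moves:
    - {"claw":44,"travel":[1,6,0],"rot":[0,0,-0.005]}
    - {"claw":44,"travel":[1,5,0],"rot":[0,0,-0.005]}
    - {"claw":44,"travel":[0,0,0],"rot":[0,0,0]}

```text
clock: 6.07
eef_pos: [0.4757, 0.1466, -0.0288]
orientation: [0.171, -0.686, 0.687, -0.169]
contact_force: [0.0, -0.1, 0.3]
grip_width: 0.0442
```

```bash
python3 - <<'E'
from h import *
s=state();print(s["clock"],s["eef_pos"],s["grip_width"],s["contact_force"])
snap("scene","s4")
im,d,W=cloud("s4")
print(proj("s4",[[.477,.148,.0]]))
cv2.imwrite("pics/s4d.png",cv2.resize(im[225:290,175:245,::-1],None,fx=8,fy=8,interpolation=cv2.INTER_NEAREST))
E
```

```text
6.0667 [ 0.47571021  0.14658671 -0.02879554] 0.04417685374468509 [ 0.00272672 -0.0677503   0.28245968]
[[212.73459759 270.81208467]]
```

View pics/s4d.png

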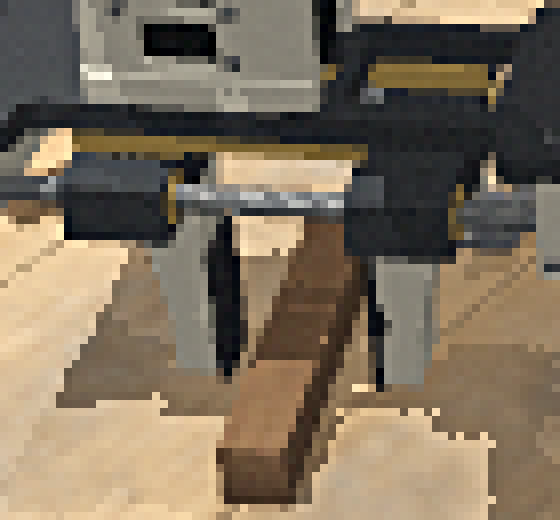

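Request:
drive_tool:
  squeeze: 25
  moves:
    - {"claw":12,"travel":[-1,-3,-1],"rot":[0,0,0]}
    - {"claw":12,"travel":[0,0,0],"rot":[0,0,0]}
    - {"claw":12,"travel":[0,0,0],"rot":[0,0,0]}
    - {"claw":12,"travel":[0,0,0],"rot":[0,0,0]}
    - {"claw":12,"travel":[0,0,0],"rot":[0,0,0]}
    - {"claw":12,"travel":[0,0,0],"rot":[0,0,0]}

```text
clock: 6.62
eef_pos: [0.4769, 0.1486, -0.0245]
orientation: [0.171, -0.686, 0.686, -0.169]
contact_force: [-0.5, 0.0, -0.8]
grip_width: 0.0199
```

```bash
python3 - <<'E'
from h import *
s=state();print(s["clock"],s["eef_pos"],s["grip_width"],s["contact_force"])
E
```

```text
6.6167 [ 0.47690943  0.14857933 -0.02454213] 0.019935962176023947 [-0.49362584  0.03498711 -0.75939076]
```

```bash
python3 - <<'E'
from h import *
s=state()
p=s["eef_pos"]+[0,0,.075]
plan([.50,-.14,.16],down(np.radians(90)),start=p,R0=R.from_quat(s["orientation"]),wmax=7)
E
```

```text
{"travel":[6.7, -6.4, 15.6],"rot":[-0.0001, 0.121, 0.0001]},
{"travel":[4.8, -6.4, 16.3],"rot":[-0.0001, 0.121, 0.0001]},
{"travel":[2.8, -6.4, 16.8],"rot":[-0.0001, 0.121, 0.0001]},
{"travel":[0.7, -6.4, 17.0],"rot":[-0.0001, 0.121, 0.0001]},
{"travel":[-1.3, -6.4, 17.0],"rot":[-0.0001, 0.121, 0.0001]},
{"travel":[-3.4, -6.4, 16.7],"rot":[-0.0001, 0.121, 0.0001]},
{"travel":[-5.4, -6.4, 16.2],"rot":[-0.0001, 0.121, 0.0001]},
{"travel":[-7.3, -6.4, 15.4],"rot":[-0.0001, 0.121, 0.0001]},
{"travel":[-9.1, -6.4, 14.4],"rot":[-0.0001, 0.121, 0.0001]},
{"travel":[-10.7, -6.4, 13.2],"rot":[-0.0001, 0.121, 0.0001]},
{"travel":[-12.3, -6.4, 11.8],"rot":[-0.0001, 0.121, 0.0001]},
{"travel":[-13.6, -6.4, 10.3],"rot":[-0.0001, 0.121, 0.0001]},
{"travel":[-14.7, -6.4, 8.5],"rot":[-0.0001, 0.121, 0.0001]},
{"travel":[-15.7, -6.4, 6.7],"rot":[-0.0001, 0.121, 0.0001]},
{"travel":[-16.4, -6.4, 4.8],"rot":[-0.0001, 0.121, 0.0001]},
{"travel":[-16.8, -6.4, 2.7],"rot":[-0.0001, 0.121, 0.0001]},
{"travel":[-17.0, -6.4, 0.7],"rot":[-0.0001, 0.121, 0.0001]},
17
```

Request:
drive_tool:
  moves:
    - {"claw":12,"travel":[0,-15,0],"rot":[0,0,0]}
    - {"claw":12,"travel":[0,-30,0],"rot":[0,0,0]}
    - {"claw":12,"travel":[0,-30,0],"rot":[0,0,0]}
    - {"claw":12,"travel":[6.5,-6.5,15.5],"rot":[0,0.121,0]}
    - {"claw":12,"travel":[5,-6.5,16.5],"rot":[0,0.121,0]}
    - {"claw":12,"travel":[3,-6.5,17],"rot":[0,0.121,0]}
    - {"claw":12,"travel":[0.5,-6.5,17],"rot":[0,0.121,0]}
    - {"claw":12,"travel":[-1.5,-6.5,17],"rot":[0,0.121,0]}
    - {"claw":12,"travel":[-3.5,-6.5,16.5],"rot":[0,0.121,0]}
    - {"claw":12,"travel":[-5.5,-6.5,16],"rot":[0,0.121,0]}
    - {"claw":12,"travel":[-7.5,-6.5,15.5],"rot":[0,0.121,0]}
    - {"claw":12,"travel":[-9,-6.5,14.5],"rot":[0,0.121,0]}

```text
clock: 7.62
eef_pos: [0.4869, -0.0089, 0.116]
orientation: [-0.22, -0.672, 0.672, 0.221]
contact_force: [0.5, 0.5, -0.2]
grip_width: 0.02
```

```bash
python3 - <<'E'
from h import *
s=state();print(s["clock"],s["eef_pos"],s["grip_width"],s["contact_force"])
plan([.50,-.14,.16],down(np.radians(90)),wmax=7)
E
```

```text
7.6167 [ 0.4869273  -0.0089185   0.11598742] 0.02004047597286946 [ 0.45781524  0.50394465 -0.20554339]
{"travel":[-11.0, -5.5, 12.2],"rot":[-0.0001, 0.117, -0.0]},
{"travel":[-12.4, -5.5, 10.9],"rot":[-0.0001, 0.117, -0.0]},
{"travel":[-13.6, -5.5, 9.3],"rot":[-0.0001, 0.117, -0.0]},
{"travel":[-14.6, -5.5, 7.7],"rot":[-0.0001, 0.117, -0.0]},
{"travel":[-15.4, -5.5, 5.9],"rot":[-0.0001, 0.117, -0.0]},
{"travel":[-15.9, -5.5, 4.1],"rot":[-0.0001, 0.117, -0.0]},
{"travel":[-16.3, -5.5, 2.2],"rot":[-0.0001, 0.117, -0.0]},
{"travel":[-16.5, -5.5, 0.3],"rot":[-0.0001, 0.117, -0.0]},
8
```

Request:
drive_tool:
  moves:
    - {"claw":12,"travel":[-11,-5.5,12],"rot":[0,0.117,0]}
    - {"claw":12,"travel":[-12.5,-5.5,11],"rot":[0,0.117,0]}
    - {"claw":12,"travel":[-13.5,-5.5,9.5],"rot":[0,0.117,0]}
    - {"claw":12,"travel":[-14.5,-5.5,7.5],"rot":[0,0.117,0]}
    - {"claw":12,"travel":[-15.5,-5.5,6],"rot":[0,0.117,0]}
    - {"claw":12,"travel":[-16,-5.5,4],"rot":[0,0.117,0]}
    - {"claw":12,"travel":[-16.5,-5.5,2],"rot":[0,0.117,0]}
    - {"claw":12,"travel":[-16.5,-5.5,0.5],"rot":[0,0.117,0]}
    - {"claw":12,"travel":[0,0,0],"rot":[0,0,0]}
    - {"claw":12,"travel":[0,0,0],"rot":[0,0,0]}

```text
clock: 8.45
eef_pos: [0.4957, -0.15, 0.1644]
orientation: [0.515, 0.486, -0.484, -0.514]
contact_force: [-0.4, -0.1, -0.9]
grip_width: 0.0198
```

```bash
python3 - <<'E'
from h import *
s=state();print(s["clock"],s["eef_pos"],s["qpos"],s["grip_width"],s["contact_force"])
print(R.from_quat(s["orientation"]).as_matrix().round(3))
snap("wrist","w5")
E
```

```text
8.45 [ 0.49574424 -0.1499999   0.16437834] [ 8.51302623e-02  1.21821412e-01 -3.77619221e-01 -5.33358941e-04
 -1.06850876e+00 -1.71370848e+00] 0.019760472791563826 [-0.3683994  -0.14425403 -0.93678882]
[[ 0.058  0.003 -0.998]
 [ 0.998  0.001  0.058]
 [ 0.001 -1.    -0.003]]
```

View pics/w5.png

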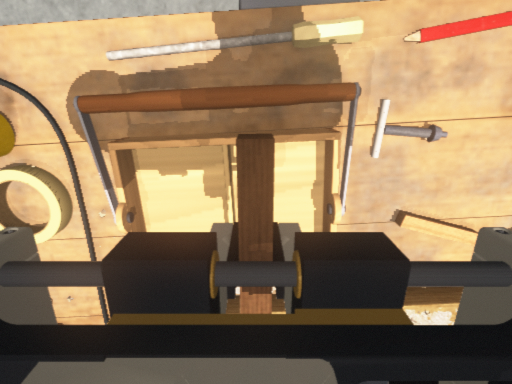

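```bash
python3 - <<'E'
from h import *
im,d,W=cloud("w5");s=state()
z=W[...,2]
reg=np.zeros(d.shape,bool);reg[118:160,100:232]=1;reg[118:160,278:350]=1
m=reg&(z>.046)&(z<.055)
nl,l,st,c=cv2.connectedComponentsWithStats(m.astype(np.uint8))
for i in range(1,nl):
    if st[i,4]>40: print(st[i],rect(W,l==i),W[l==i].min(0),W[l==i].max(0))
for v in range(126,150,3): print(v,[ (u,*W[v,u].round(3)) for u in (118,122,335,338,342)])
mb=np.zeros(d.shape,bool);mb[80:115,70:365]=1;mb&=(z>.06)&(z<.11)
print("bar",rect(W,mb),W[mb].max(0))
# inner side walls at 
row=200
print([(u,*W[row,u].round(3)) for u in list(range(100,150,4))+list(range(320,352,3))])
print([(u,*W[170,u].round(3)) for u in range(216,300,4)])
E
```

```text
[278 132  64  28 654] (((468.28900146484375, -88.48573303222656), (68.16740417480469, 30.0657958984375), 88.64141845703125), np.float64(0.05055895918479278), 654) [ 0.45322374 -0.12237662  0.04606109] [ 0.48393595 -0.0540919   0.05337191]
[ 107  137  125   23 1044] (((461.0194091796875, -240.38583374023438), (135.12533569335938, 19.05060386657715), 89.191162109375), np.float64(0.05040119754139344), 1044) [ 0.45057759 -0.30807184  0.04602295] [ 0.46970124 -0.17271275  0.05268033]
126 [(118, np.float64(0.437), np.float64(-0.316), np.float64(-0.0)), (122, np.float64(0.438), np.float64(-0.311), np.float64(0.001)), (335, np.float64(0.453), np.float64(-0.047), np.float64(-0.0)), (338, np.float64(0.454), np.float64(-0.043), np.float64(-0.003)), (342, np.float64(0.454), np.float64(-0.038), np.float64(-0.002))]
129 [(118, np.float64(0.441), np.float64(-0.317), np.float64(-0.001)), (122, np.float64(0.441), np.float64(-0.311), np.float64(0.001)), (335, np.float64(0.454), np.float64(-0.054), np.float64(0.026)), (338, np.float64(0.457), np.float64(-0.044), np.float64(0.001)), (342, np.float64(0.4
[... 4389 characters left out ...]
p.float64(0.45), np.float64(-0.146), np.float64(0.21)), (260, np.float64(0.45), np.float64(-0.144), np.float64(0.211)), (264, np.float64(0.45), np.float64(-0.142), np.float64(0.211)), (268, np.float64(0.45), np.float64(-0.14), np.float64(0.211)), (272, np.float64(0.45), np.float64(-0.138), np.float64(0.212)), (276, np.float64(0.503), np.float64(-0.123), np.float64(0.011)), (280, np.float64(0.503), np.float64(-0.118), np.float64(0.012)), (284, np.float64(0.503), np.float64(-0.113), np.float64(0.011)), (288, np.float64(0.503), np.float64(-0.108), np.float64(0.011)), (292, np.float64(0.503), np.float64(-0.103), np.float64(0.012)), (296, np.float64(0.504), np.float64(-0.098), np.float64(0.012))]
```

```bash
python3 - <<'E'
from h import *
im,d,W=cloud("w1");z=W[...,2]
for nm,(v0,v1,u0,u1) in dict(stub=(155,182,100,145),dc=(150,182,25,80)).items():
    m=np.zeros(d.shape,bool);m[v0:v1,u0:u1]=1;m&=(z>.0235)&(z<.036)
    nl,l,st,c=cv2.connectedComponentsWithStats(m.astype(np.uint8));i=1+np.argmax(st[1:,4]);mm=l==i
    print(nm,rect(W,mm),W[mm].min(0),W[mm].max(0))
im,d,W=cloud("w5");z=W[...,2]
mm=(z>.195)&(z<.22);mm[225:]=0;mm[:,:225]=0;mm[:,290:]=0;print(W[mm].min(0),W[mm].max(0))
s=state()
plan([.522,-.149,.06],down(np.radians(89.5)))
E
```

```text
stub (((602.4677734375, -124.03880310058594), (19.437118530273438, 62.81414031982422), 1.0590379238128662), np.float64(0.029606943307559114), 408) [ 0.59292402 -0.15526726  0.02353342] [ 0.61264116 -0.09272284  0.032024  ]
dc (((596.5123901367188, -242.98788452148438), (80.05828857421875, 19.801376342773438), 84.61936950683594), np.float64(0.02664925977808169), 331) [ 0.58936164 -0.28338315  0.02351201] [ 0.60967531 -0.20314923  0.03326686]
[ 0.43232562 -0.16659844  0.19624608] [ 0.48679177 -0.12870347  0.21258338]
{"travel":[0.7, 34.8, -8.6],"rot":[0.0009, -0.0162, 0.0002]},
{"travel":[0.6, 34.8, -8.7],"rot":[0.0009, -0.0162, 0.0002]},
{"travel":[0.5, 34.8, -8.7],"rot":[0.0009, -0.0162, 0.0002]},
3
```

Request:
drive_tool:
  moves:
    - {"claw":12,"travel":[0.5,30,-10],"rot":[0,-0.016,0]}
    - {"claw":12,"travel":[0.5,30,-10],"rot":[0,-0.016,0]}
    - {"claw":12,"travel":[0.5,30,-9],"rot":[0,-0.016,0]}
    - {"claw":12,"travel":[0,5,0],"rot":[0,0,0]}
    - {"claw":12,"travel":[0,0,0],"rot":[0,0,0]}

```text
clock: 8.92
eef_pos: [0.5275, -0.1466, 0.0683]
orientation: [0.501, 0.504, -0.499, -0.497]
contact_force: [-0.8, -0.8, -0.3]
grip_width: 0.0196
```

```bash
python3 - <<'E'
from h import *
s=state();print(s["clock"],s["eef_pos"],s["qvel"].round(3),s["contact_force"])
plan([.528,-.150,.02],down(np.radians(89.5)))
E
```

```text
8.9167 [ 0.52751547 -0.1465635   0.06834093] [ 0.013  0.035 -0.018 -0.008  0.012  0.02 ] [-0.83675403 -0.77821277 -0.25160339]
{"travel":[-1.7, 24.2, -0.0],"rot":[0.0043, 0.0072, 0.0004]},
{"travel":[-1.7, 24.2, -0.1],"rot":[0.0043, 0.0072, 0.0004]},
2
```

Request:
drive_tool:
  moves:
    - {"claw":12,"travel":[-1,14,0],"rot":[0.004,0.007,0]}
    - {"claw":12,"travel":[-1,14,0],"rot":[0.004,0.007,0]}
    - {"claw":12,"travel":[-1,14,0],"rot":[0,0,0]}
    - {"claw":12,"travel":[0,4,0],"rot":[0,0,0]}
    - {"claw":12,"travel":[0,0,0],"rot":[0,0,0]}

```text
clock: 9.33
eef_pos: [0.5288, -0.1477, 0.0243]
orientation: [0.501, 0.5, -0.498, -0.5]
contact_force: [0.3, -0.5, 0.2]
grip_width: 0.0197
```

```bash
python3 - <<'E'
from h import *
s=state();print(s["clock"],s["eef_pos"],s["qvel"].round(3),s["contact_force"])
snap("wrist","w6")
plan([.528,-.150,-.013],down(np.radians(89.5)))
E
```

```text
9.3333 [ 0.52878721 -0.14773992  0.02430416] [ 0.004 -0.006 -0.001 -0.002 -0.009  0.001] [ 0.27434185 -0.50122837  0.18489878]
{"travel":[-2.3, 37.7, 1.0],"rot":[0.0036, 0.0057, 0.0005]},
1
```

View pics/w6.png

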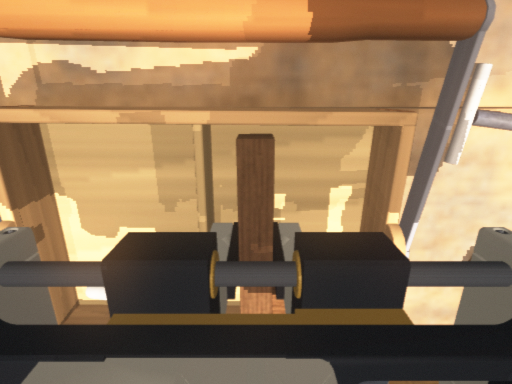

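```bash
python3 - <<'E'
from h import *
im,d,W=cloud("w6")
for v in range(110,142,3): print(v,W[v,245].round(4),W[v,265].round(4),W[v,300].round(4))
print(W[210,300:420:8].round(3))
print("div",W[180,185:222:4].round(3), "blank",W[180,[238,242,268,272,275]].round(3))
print("back/stub through gap",W[300,[245,250,255,260,265]].round(3))
E
```

```text
110 [ 0.453  -0.1526  0.0475] [ 0.4531 -0.1411  0.0457] [ 0.4534 -0.12    0.0409]
113 [ 0.4545 -0.1525  0.0509] [ 0.4545 -0.1413  0.0519] [ 0.4546 -0.1214  0.0506]
116 [ 0.4561 -0.1525  0.0507] [ 0.4562 -0.1412  0.0503] [ 0.4563 -0.1212  0.0498]
119 [ 0.4578 -0.1526  0.0505] [ 0.4579 -0.1412  0.05  ] [ 0.4579 -0.1213  0.0504]
122 [ 0.4595 -0.1526  0.05  ] [ 0.4595 -0.1412  0.0502] [ 0.4596 -0.1212  0.0503]
125 [ 0.465  -0.154   0.0102] [ 0.465  -0.1398  0.0104] [ 0.4651 -0.1148  0.0105]
128 [ 0.467  -0.154   0.0112] [ 0.4671 -0.1398  0.0107] [ 0.4672 -0.1148  0.0112]
131 [ 0.4691 -0.1541  0.0112] [ 0.4693 -0.1397  0.0104] [ 0.4694 -0.1146  0.0104]
134 [ 0.4658 -0.1526  0.0537] [ 0.4659 -0.1413  0.0538] [ 0.4455 -0.1469  0.2143]
137 [ 0.4657 -0.1521  0.0671] [ 0.4658 -0.1417  0.0667] [ 0.4736 -0.1145  0.0108]
140 [ 0.4667 -0.152   0.071 ] [ 0.4668 -0.1418  0.0702] [ 0.4757 -0.1144  0.011 ]
[[ 0.53  -0.112  0.011]
 [ 0.53  -0.106  0.012]
 [ 0.531 -0.099  0.01 ]
 [ 0.53  -0.093  0.011]
 [ 0.531 -0.087  0.01 ]
 [ 0.53  -0.081  0.011]
 [ 0.53  -0.075  0.012]
 [ 0.53  -0.068  0.011]
 [ 0.529 -0.063  0.014]
 [ 0.524 -0.063  0.028]
 [ 0.518 -0.063  0.04 ]
 [ 0.515 -0.063  0.049]
 [ 0.514 -0.058  0.051]
 [ 0.514 -0.053  0.05 ]
 [ 0.511 -0.053  0.058]]
div [[ 0.505 -0.2    0.011]
 [ 0.506 -0.197  0.01 ]
 [ 0.506 -0.194  0.011]
 [ 0.495 -0.184  0.045]
 [ 0.496 -0.181  0.044]
 [ 0.496 -0.179  0.043]
 [ 0.5   -0.179  0.029]
 [ 0.505 -0.179  0.012]
 [ 0.505 -0.176  0.012]
 [ 0.506 -0.173  0.011]] blank [[ 0.488 -0.156  0.07 ]
 [ 0.488 -0.154  0.07 ]
 [ 0.488 -0.14   0.07 ]
 [ 0.488 -0.138  0.069]
 [ 0.506 -0.132  0.01 ]]
back/stub through gap [[ 0.565 -0.154  0.071]
 [ 0.566 -0.15   0.07 ]
 [ 0.566 -0.147  0.07 ]
 [ 0.566 -0.144  0.07 ]
 [ 0.565 -0.141  0.071]]
```

Request:
drive_tool:
  moves:
    - {"claw":12,"travel":[-1,12,0.5],"rot":[0.003,0,0]}
    - {"claw":12,"travel":[-1,12,0],"rot":[0,0,0]}
    - {"claw":12,"travel":[0,8,0],"rot":[0,0,0]}
    - {"claw":12,"travel":[0,3,0],"rot":[0,0,0]}
    - {"claw":12,"travel":[0,1,0],"rot":[0,0,0]}

```text
clock: 9.8
eef_pos: [0.5314, -0.1496, -0.0097]
orientation: [0.502, 0.502, -0.498, -0.499]
contact_force: [0.8, -0.2, -0.4]
grip_width: 0.0199
```

```bash
python3 - <<'E'
from h import *
s=state();print(s["clock"],s["eef_pos"],s["qvel"].round(3),s["contact_force"])
plan([.528,-.150,-.0148],down(np.radians(89.5)))
E
```

```text
9.8 [ 0.53138965 -0.14961942 -0.00966111] [-0.     0.021 -0.012  0.001  0.027 -0.   ] [ 0.79952192 -0.17858876 -0.44140088]
{"travel":[-0.4, 5.1, 3.4],"rot":[0.0074, 0.007, 0.0005]},
1
```

Request:
drive_tool:
  moves:
    - {"claw":12,"travel":[0,2,3],"rot":[0.006,0.005,0]}
    - {"claw":12,"travel":[0,2,0],"rot":[0,0,0]}
    - {"claw":12,"travel":[0,1,0],"rot":[0,0,0]}

```text
clock: 10.05
eef_pos: [0.5286, -0.1496, -0.0145]
orientation: [0.502, 0.499, -0.498, -0.501]
contact_force: [0.1, 0.0, -1.3]
grip_width: 0.0196
```

```bash
python3 - <<'E'
from h import *
s=state();print(s["clock"],s["eef_pos"],s["qvel"].round(3),s["contact_force"])
plan([.528,-.150,-.0148],down(np.radians(89.5)))
E
```

```text
10.05 [ 0.52857321 -0.14959611 -0.01446986] [-0.     0.012 -0.01  -0.002  0.02  -0.005] [ 0.09988179  0.04838368 -1.30570258]
{"travel":[-0.4, 0.3, 0.6],"rot":[0.0015, 0.0017, 0.0004]},
1
```

Within about 1 mm of the floor; one more small lowering, then release.

Request:
drive_tool:
  moves:
    - {"claw":12,"travel":[0,1.5,0.5],"rot":[0,0,0]}
    - {"claw":34,"travel":[0,0.5,0],"rot":[0,0,0]}
    - {"claw":34,"travel":[0,0,0],"rot":[0,0,0]}
    - {"claw":34,"travel":[0,0,0],"rot":[0,0,0]}
    - {"claw":34,"travel":[0,-3,0],"rot":[0,0,0]}
    - {"claw":34,"travel":[0,-15,0],"rot":[0,0,0]}
    - {"claw":34,"travel":[0,-30,0],"rot":[0,0,0]}
    - {"claw":34,"travel":[0,-35,0],"rot":[0,0,0]}
    - {"claw":34,"travel":[0,-35,0],"rot":[0,0,0]}
    - {"claw":34,"travel":[0,-10,0],"rot":[0,0,0]}

```text
clock: 10.88
eef_pos: [0.5255, -0.15, 0.1155]
orientation: [-0.5, -0.497, 0.5, 0.503]
contact_force: [0.8, -1.1, 0.3]
grip_width: 0.034
```

```bash
python3 - <<'E'
from h import *
s=state();print(s["clock"],s["eef_pos"],s["grip_width"],s["contact_force"])
snap("wrist","w7")
plan([.5957,.0916,.08],down(np.radians(71.5+90)),wmax=7)
E
```

```text
10.8833 [ 0.52551688 -0.15000167  0.11548253] 0.033998792116416564 [ 0.76140423 -1.14541934  0.3393741 ]
{"travel":[22.0, 3.2, -6.2],"rot":[-0.0004, -0.114, 0.0002]},
{"travel":[21.1, 3.2, -8.7],"rot":[-0.0004, -0.114, 0.0002]},
{"travel":[20.0, 3.2, -11.0],"rot":[-0.0004, -0.114, 0.0002]},
{"travel":[18.6, 3.2, -13.2],"rot":[-0.0004, -0.114, 0.0002]},
{"travel":[17.0, 3.2, -15.3],"rot":[-0.0004, -0.114, 0.0002]},
{"travel":[15.2, 3.2, -17.1],"rot":[-0.0004, -0.114, 0.0002]},
{"travel":[13.1, 3.2, -18.7],"rot":[-0.0004, -0.114, 0.0002]},
{"travel":[10.9, 3.2, -20.1],"rot":[-0.0004, -0.114, 0.0002]},
{"travel":[8.6, 3.2, -21.2],"rot":[-0.0004, -0.114, 0.0002]},
{"travel":[6.1, 3.2, -22.0],"rot":[-0.0004, -0.114, 0.0002]},
{"travel":[3.5, 3.2, -22.6],"rot":[-0.0004, -0.114, 0.0002]},
11
```

View pics/w7.png

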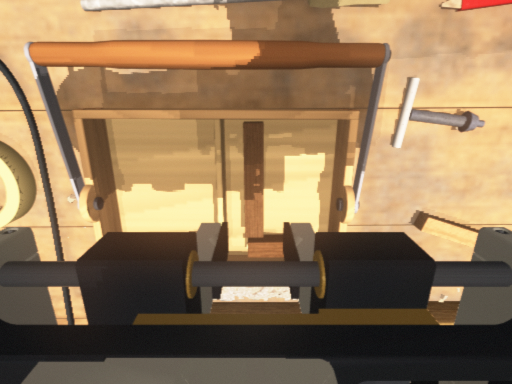

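```bash
python3 - <<'E'
from h import *
im,d,W=cloud("top0");P=W.reshape(-1,3)
for y in (-.06,-.03,0,.03,.06,.09):
  print(y,[(x.round(2),round(float(P[(abs(P[:,1]-y)<.012)&(abs(P[:,0]-x)<.006)][:,2].max()),3)) for x in np.arange(.62,.78,.012)])
E
```

```text
-0.06 [(np.float64(0.62), 0.058), (np.float64(0.63), 0.057), (np.float64(0.64), 0.012), (np.float64(0.66), 0.02), (np.float64(0.67), 0.151), (np.float64(0.68), 0.155), (np.float64(0.69), 0.157), (np.float64(0.7), 0.157), (np.float64(0.72), 0.162), (np.float64(0.73), 0.156), (np.float64(0.74), 0.158), (np.float64(0.75), 0.159), (np.float64(0.76), 0.164), (np.float64(0.78), 0.161)]
-0.03 [(np.float64(0.62), 0.009), (np.float64(0.63), 0.009), (np.float64(0.64), 0.013), (np.float64(0.66), 0.015), (np.float64(0.67), 0.121), (np.float64(0.68), 0.147), (np.float64(0.69), 0.151), (np.float64(0.7), 0.154), (np.float64(0.72), 0.155), (np.float64(0.73), 0.159), (np.float64(0.74), 0.158), (np.float64(0.75), 0.159), (np.float64(0.76), 0.159), (np.float64(0.78), 0.159)]
0 [(np.float64(0.62), 0.008), (np.float64(0.63), 0.009), (np.float64(0.64), 0.011), (np.float64(0.66), 0.013), (np.float64(0.67), 0.016), (np.float64(0.68), 0.01), (np.float64(0.69), 0.048), (np.float64(0.7), 0.052), (np.float64(0.72), 0.055), (np.float64(0.73), 0.055), (np.float64(0.74), 0.06), (np.float64(0.75), 0.056), (np.float
[... 490 characters left out ...]
loat64(0.64), 0.011), (np.float64(0.66), 0.006), (np.float64(0.67), 0.008), (np.float64(0.68), 0.007), (np.float64(0.69), 0.048), (np.float64(0.7), 0.053), (np.float64(0.72), 0.057), (np.float64(0.73), 0.051), (np.float64(0.74), 0.055), (np.float64(0.75), 0.058), (np.float64(0.76), 0.158), (np.float64(0.78), 0.162)]
0.09 [(np.float64(0.62), 0.008), (np.float64(0.63), 0.011), (np.float64(0.64), 0.006), (np.float64(0.66), 0.007), (np.float64(0.67), 0.006), (np.float64(0.68), 0.011), (np.float64(0.69), 0.049), (np.float64(0.7), 0.052), (np.float64(0.72), 0.051), (np.float64(0.73), 0.054), (np.float64(0.74), 0.052), (np.float64(0.75), 0.053), (np.float64(0.76), 0.177), (np.float64(0.78), 0.181)]
```

```bash
python3 - <<'E'
from h import *
s=state()
p=np.array([.55,.03,.11])
plan(p,down(np.radians(110)),start=s["eef_pos"],R0=R.from_quat(s["orientation"]),wmax=7)
plan([.5887,.0707,.03],down(np.radians(161.5)),start=p,R0=down(np.radians(110)),wmax=7)
E
```

```text
{"travel":[36.0, 1.1, -4.6],"rot":[-0.0009, -0.0711, -0.0]},
{"travel":[35.6, 1.1, -7.1],"rot":[-0.0009, -0.0711, -0.0]},
{"travel":[35.0, 1.1, -9.7],"rot":[-0.0009, -0.0711, -0.0]},
{"travel":[34.2, 1.1, -12.1],"rot":[-0.0009, -0.0711, -0.0]},
{"travel":[33.3, 1.1, -14.5],"rot":[-0.0009, -0.0711, -0.0]},
5
{"travel":[3.1, 10.0, -6.3],"rot":[0.0, -0.1124, 0.0]},
{"travel":[2.4, 10.0, -6.6],"rot":[0.0, -0.1124, 0.0]},
{"travel":[1.6, 10.0, -6.8],"rot":[0.0, -0.1124, 0.0]},
{"travel":[0.9, 10.0, -7.0],"rot":[0.0, -0.1124, 0.0]},
{"travel":[0.1, 10.0, -7.0],"rot":[0.0, -0.1124, 0.0]},
{"travel":[-0.7, 10.0, -7.0],"rot":[0.0, -0.1124, 0.0]},
{"travel":[-1.5, 10.0, -6.9],"rot":[0.0, -0.1124, 0.0]},
{"travel":[-2.2, 10.0, -6.7],"rot":[0.0, -0.1124, 0.0]},
8
```

Request:
drive_tool:
  moves:
    - {"claw":42,"travel":[36,1,-4.5],"rot":[0,-0.071,0]}
    - {"claw":42,"travel":[35.5,1,-7],"rot":[0,-0.071,0]}
    - {"claw":42,"travel":[35,1,-9.5],"rot":[0,-0.071,0]}
    - {"claw":42,"travel":[34,1,-12],"rot":[0,-0.071,0]}
    - {"claw":42,"travel":[33,1,-14.5],"rot":[0,-0.071,0]}
    - {"claw":42,"travel":[3,8,-6.5],"rot":[0,-0.112,0]}
    - {"claw":42,"travel":[2.5,8,-6.5],"rot":[0,-0.112,0]}
    - {"claw":42,"travel":[1.5,8,-7],"rot":[0,-0.112,0]}
    - {"claw":42,"travel":[1,8,-7],"rot":[0,-0.112,0]}
    - {"claw":42,"travel":[0,8,-7],"rot":[0,-0.112,0]}
    - {"claw":42,"travel":[-0.5,8,-7],"rot":[0,-0.112,0]}
    - {"claw":42,"travel":[-1.5,8,-7],"rot":[0,-0.112,0]}

```text
clock: 11.93
eef_pos: [0.5878, 0.0744, 0.0608]
orientation: [0.14, 0.694, -0.693, -0.134]
contact_force: [0.3, -0.5, 0.2]
grip_width: 0.0421
```

```bash
python3 - <<'E'
from h import *
s=state();print(s["clock"],s["eef_pos"],s["grip_width"],s["contact_force"])
plan([.5887,.0707,.03],down(np.radians(161.5)),wmax=7)
E
```

```text
11.9333 [0.58783076 0.07441803 0.06075043] 0.04210449713347619 [ 0.27320599 -0.46274893  0.20278557]
{"travel":[-2.0, 30.8, 3.2],"rot":[0.0034, -0.067, -0.0084]},
1
```

Request:
drive_tool:
  moves:
    - {"claw":42,"travel":[-1,15,1.5],"rot":[0.003,-0.035,-0.004]}
    - {"claw":42,"travel":[-1,14,1.5],"rot":[0,-0.032,-0.004]}
    - {"claw":42,"travel":[0,0,0],"rot":[0,0,0]}

```text
clock: 12.18
eef_pos: [0.5893, 0.0716, 0.0296]
orientation: [-0.109, -0.698, 0.699, 0.109]
contact_force: [0.4, 0.5, 0.1]
grip_width: 0.0422
```

```bash
python3 - <<'E'
from h import *
s=state();print(s["clock"],s["eef_pos"],s["grip_width"],s["contact_force"])
snap("wrist","w8")
im,d,W=cloud("w8");z=W[...,2]
reg=np.zeros(d.shape,bool);reg[0:380,150:370]=1
m=(reg&(z>.0065)&(z<.03)).astype(np.uint8)
nl,l,st,c=cv2.connectedComponentsWithStats(m)
for i in range(1,nl):
    if st[i,4]>100: print(st[i],rect(W,l==i))
plan([.5887,.0707,-.0245],down(np.radians(161.5)),wmax=7)
E
```

```text
12.1833 [0.58932779 0.07160956 0.02964777] 0.042246400347310385 [0.35609999 0.47208312 0.05650951]
[ 150    0  139   50 1348] (((574.037353515625, -58.16535949707031), (1.2675989866256714, 98.4289321899414), 89.45549011230469), np.float64(0.017828392036512722), 1348)
[352  68  18  16 214] (((488.61065673828125, 2.5434114933013916), (8.566584587097168, 11.606956481933594), 82.0628662109375), np.float64(0.008909792313545564), 214)
[ 244  162   24   99 2231] (((591.1162719726562, 77.78425598144531), (80.81241607666016, 17.668209075927734), 71.70765686035156), np.float64(0.018281970164038958), 2231)
{"travel":[0.4, 27.7, 0.6],"rot":[-0.0002, 0.0053, -0.0004]},
{"travel":[0.4, 27.7, 0.6],"rot":[-0.0002, 0.0053, -0.0004]},
2
```

View pics/w8.png

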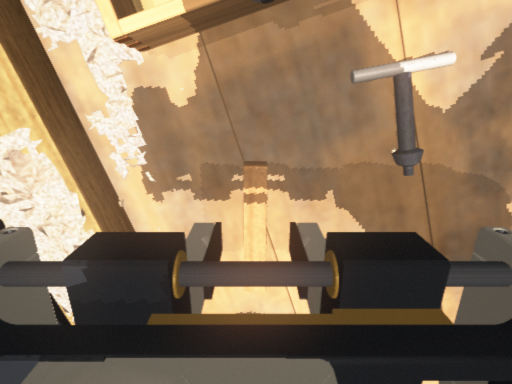

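Request:
drive_tool:
  moves:
    - {"claw":42,"travel":[0.5,20,0.5],"rot":[0,0.005,0]}
    - {"claw":42,"travel":[0.5,20,0.5],"rot":[0,0.005,0]}
    - {"claw":42,"travel":[0,13,0],"rot":[0,0,0]}
    - {"claw":42,"travel":[0,4,0],"rot":[0,0,0]}
    - {"claw":10,"travel":[0,0,0],"rot":[0,0,0]}

```text
clock: 12.65
eef_pos: [0.5921, 0.0716, -0.0224]
orientation: [0.119, 0.698, -0.697, -0.113]
contact_force: [-0.1, -0.7, -0.2]
grip_width: 0.0392
```

```bash
python3 - <<'E'
from h import *
s=state();print(s["clock"],s["eef_pos"],s["grip_width"],s["contact_force"])
plan([.5887,.0707,-.0255],down(np.radians(161.5)),wmax=7)
E
```

```text
12.65 [ 0.59213819  0.07163096 -0.02241058] 0.03923306060344182 [-0.06874695 -0.70957257 -0.21198622]
{"travel":[3.0, 3.1, 2.0],"rot":[0.0031, -0.0062, -0.0073]},
1
```

Request:
drive_tool:
  moves:
    - {"claw":10,"travel":[3,3,2],"rot":[0.003,-0.006,-0.007]}
    - {"claw":10,"travel":[0,0,0],"rot":[0,0,0]}
    - {"claw":10,"travel":[0,0,0],"rot":[0,0,0]}
    - {"claw":10,"travel":[0,0,0],"rot":[0,0,0]}
    - {"claw":10,"travel":[0,0,0],"rot":[0,0,0]}

```text
clock: 13.07
eef_pos: [0.5908, 0.0714, -0.0212]
orientation: [0.115, 0.699, -0.697, -0.112]
contact_force: [0.3, 0.5, -0.6]
grip_width: 0.0174
```

```bash
python3 - <<'E'
from h import *
s=state();print(s["clock"],s["eef_pos"],s["grip_width"],s["contact_force"],np.degrees(np.arctan2(*R.from_quat(s["orientation"]).as_matrix()[[1,0],0])))
p=s["eef_pos"]+[0,0,.08]
q=np.array([.545,-.04,.10])
plan(q,down(np.radians(110)),start=p,R0=R.from_quat(s["orientation"]),wmax=7)
plan([.51,-.102,.09],down(np.radians(89.5)),start=q,R0=down(np.radians(110)),wmax=7)
E
```

```text
13.0667 [ 0.59075265  0.07143579 -0.02116079] 0.017382972060699862 [ 0.30710858  0.49656737 -0.61086854] 161.46720184025097
{"travel":[1.0, -5.2, 15.0],"rot":[0.0006, 0.1123, -0.0003]},
{"travel":[-0.7, -5.2, 15.0],"rot":[0.0006, 0.1123, -0.0003]},
{"travel":[-2.4, -5.2, 14.9],"rot":[0.0006, 0.1123, -0.0003]},
{"travel":[-4.0, -5.2, 14.5],"rot":[0.0006, 0.1123, -0.0003]},
{"travel":[-5.6, -5.2, 14.0],"rot":[0.0006, 0.1123, -0.0003]},
{"travel":[-7.2, -5.2, 13.2],"rot":[0.0006, 0.1123, -0.0003]},
{"travel":[-8.6, -5.2, 12.4],"rot":[0.0006, 0.1123, -0.0003]},
{"travel":[-9.9, -5.1, 11.3],"rot":[0.0006, 0.1123, -0.0003]},
8
{"travel":[-15.4, 3.3, 18.0],"rot":[0.0, 0.1193, 0.0]},
{"travel":[-17.5, 3.3, 16.1],"rot":[0.0, 0.1193, 0.0]},
{"travel":[-19.3, 3.3, 13.9],"rot":[0.0, 0.1193, 0.0]},
3
```

Request:
drive_tool:
  moves:
    - {"claw":26,"travel":[0,0,0],"rot":[0,0,0]}
    - {"claw":26,"travel":[1.5,3,1],"rot":[0,0,0]}
    - {"claw":26,"travel":[0,5,0],"rot":[0,0,0]}
    - {"claw":10,"travel":[0,2,0],"rot":[0,0,0]}
    - {"claw":10,"travel":[0,0,0],"rot":[0,0,0]}
    - {"claw":10,"travel":[0,0,0],"rot":[0,0,0]}

```text
clock: 13.57
eef_pos: [0.5898, 0.0713, -0.0308]
orientation: [0.116, 0.699, -0.697, -0.112]
contact_force: [-1.9, -0.2, 7.8]
grip_width: 0.0178
```

```bash
python3 - <<'E'
from h import *
s=state();print(s["clock"],s["eef_pos"],s["grip_width"],s["contact_force"],np.degrees(np.arctan2(*R.from_quat(s["orientation"]).as_matrix()[[1,0],0])))
E
```

```text
13.5667 [ 0.5897747   0.07132642 -0.03076289] 0.01776130786768339 [-1.88741456 -0.158409    7.77748075] 161.4739321199792
```

```bash
python3 - <<'E'
from h import *
s=state();T=R.from_quat(s["orientation"]).as_matrix()
snap("wrist","w9")
im,d,W=cloud("w9")
L=((W-s["eef_pos"])@T*1000)
for v in (236,245,260,280,300):
  print(v,[(u,*L[v,u].round(0).astype(int).tolist()) for u in range(90,240,12)])
E
```

```text
236 [(90, -105, -29, -2), (102, -96, -31, -1), (114, -89, -31, -2), (126, -81, -32, -1), (138, -39, -106, 38), (150, -35, -106, 38), (162, -31, -106, 38), (174, -27, -106, 38), (186, -23, -106, 38), (198, -19, -106, 38), (210, -15, -106, 38), (222, -18, -55, 11), (234, -11, -52, 9)]
245 [(90, -105, -31, -8), (102, -98, -31, -8), (114, -90, -31, -8), (126, -40, -112, 38), (138, -36, -113, 38), (150, -32, -113, 38), (162, -29, -113, 38), (174, -25, -113, 38), (186, -22, -112, 38), (198, -18, -112, 38), (210, -14, -112, 38), (222, -17, -63, 10), (234, -11, -62, 9)]
260 [(90, -106, -32, -18), (102, -100, -30, -19), (114, -40, -120, 38), (126, -37, -120, 38), (138, -33, -120, 38), (150, -30, -121, 38), (162, -26, -120, 38), (174, -23, -121, 38), (186, -19, -121, 38), (198, -16, -121, 38), (210, -12, -122, 39), (222, -15, -77, 10), (234, -10, -74, 8)]
280 [(90, -51, -116, 28), (102, -47, -116, 28), (114, -41, -121, 32), (126, -37, -121, 32), (138, -34, -121, 32), (150, -30, -122, 32), (162, -27, -121, 32), (174, -23, -121, 32), (186, -20, -121, 32), (198, -16, -122, 32), (210, -13, -123, 33), (222, -10, -116, 28), (234, -7, -115, 27)]
300 [(90, -99, -50, -34), (102, -98, -41, -41), (114, -42, -121, 25), (126, -38, -122, 25), (138, -34, -122, 25), (150, -31, -122, 25), (162, -27, -122, 25), (174, -24, -121, 25), (186, -20, -121, 24), (198, -17, -121, 25), (210, -13, -122, 25), (222, -12, -102, 9), (234, -14, -32, -49)]
```

View pics/w9.png

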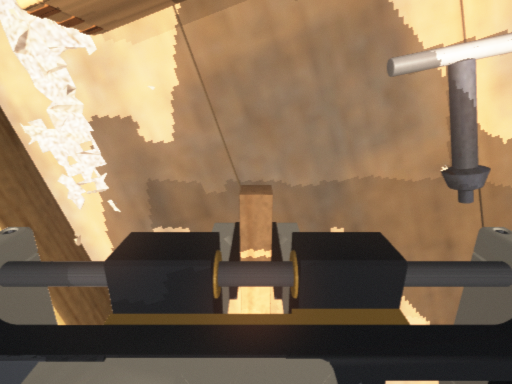

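Request:
drive_tool:
  moves:
    - {"claw":10,"travel":[0,-15,0],"rot":[0,0,0]}
    - {"claw":10,"travel":[0,-30,0],"rot":[0,0,0]}
    - {"claw":10,"travel":[0,-35,0],"rot":[0,0,0]}
    - {"claw":10,"travel":[1,-8,15],"rot":[0,0.112,0]}
    - {"claw":10,"travel":[-0.5,-8,15],"rot":[0,0.112,0]}
    - {"claw":10,"travel":[-2.5,-8,15],"rot":[0,0.112,0]}
    - {"claw":10,"travel":[-4,-8,14.5],"rot":[0,0.112,0]}
    - {"claw":10,"travel":[-5.5,-5,14],"rot":[0,0.112,0]}
    - {"claw":10,"travel":[-7,-5,13],"rot":[0,0.112,0]}
    - {"claw":10,"travel":[-8.5,-5,12.5],"rot":[0,0.112,0]}
    - {"claw":10,"travel":[-10,-5,11.5],"rot":[0,0.112,0]}

```text
clock: 14.53
eef_pos: [0.5388, -0.0424, 0.1043]
orientation: [0.415, 0.573, -0.572, -0.414]
contact_force: [0.9, 0.0, -0.2]
grip_width: 0.0175
```

```bash
python3 - <<'E'
from h import *
s=state();print(s["clock"],s["eef_pos"],s["grip_width"],s["contact_force"],np.degrees(np.arctan2(*R.from_quat(s["orientation"]).as_matrix()[[1,0],0])))
plan([.50,-.109,.09],down(np.radians(89.5)),wmax=7)
E
```

```text
14.5333 [ 0.53882415 -0.04237676  0.1043104 ] 0.017515310774011767 [ 0.91604053  0.02123202 -0.23360421] 108.18637826547209
{"travel":[-17.1, 4.7, 19.2],"rot":[0.0008, 0.1087, -0.0001]},
{"travel":[-19.0, 4.8, 17.3],"rot":[0.0008, 0.1087, -0.0001]},
{"travel":[-20.8, 4.8, 15.1],"rot":[0.0008, 0.1087, -0.0001]},
3
```

Request:
drive_tool:
  moves:
    - {"claw":10,"travel":[-17,4,19],"rot":[0,0.109,0]}
    - {"claw":10,"travel":[-19,4,17],"rot":[0,0.109,0]}
    - {"claw":10,"travel":[-19,4,14],"rot":[0,0.109,0]}
    - {"claw":10,"travel":[0,0,0],"rot":[0,0,0]}
    - {"claw":10,"travel":[0,0,0],"rot":[0,0,0]}

```text
clock: 14.95
eef_pos: [0.4983, -0.1111, 0.0931]
orientation: [0.51, 0.492, -0.49, -0.508]
contact_force: [-0.2, 0.2, -0.4]
grip_width: 0.0176
```

```bash
python3 - <<'E'
from h import *
s=state();print(s["clock"],s["eef_pos"],s["grip_width"],s["qvel"].round(3),np.degrees(np.arctan2(*R.from_quat(s["orientation"]).as_matrix()[[1,0],0])))
snap("wrist","w10")
E
```

```text
14.95 [ 0.4983394  -0.11108256  0.09309543] 0.017615489515008853 [-0.03  -0.011 -0.03  -0.008 -0.    -0.036] 87.98132981381646
```

View pics/w10.png

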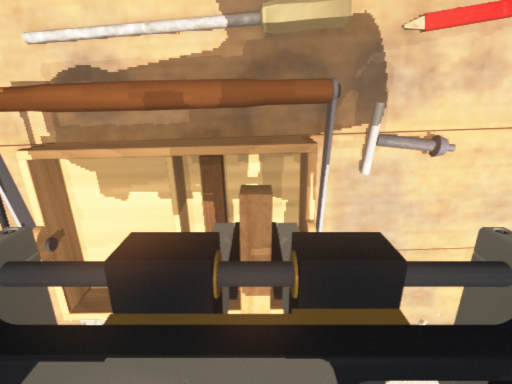

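```bash
python3 - <<'E'
from h import *
s=state()
im,d,W=cloud("w10");z=W[...,2]
m=(z>.12)&(z<.16);m[232:]=0;m[:,:232]=0;m[:,280:]=0
P=W[m];print("held",rect(W,m),P.min(0),P.max(0))
b=np.zeros(d.shape,bool);b[150:230,195:240]=1;b&=(z>.024)&(z<.036);print("b1",rect(W,b),W[b].min(0),W[b].max(0))
print("wall",W[200,290:325:3].round(3))
E
```

```text
held (((476.52008056640625, -109.3341293334961), (28.061389923095703, 25.154130935668945), 86.99842834472656), np.float64(0.1418009408018887), 1678) [ 0.46374064 -0.12391009  0.12466945] [ 0.48974829 -0.09586283  0.14415547]
b1 (((502.32501220703125, -150.86900329589844), (20.168664932250977, 74.0027847290039), 89.90019989013672), np.float64(0.030968822897658954), 1527) [ 0.46533335 -0.1610022   0.02407341] [ 0.53931953 -0.1407495   0.03298102]
wall [[ 0.519 -0.075  0.01 ]
 [ 0.519 -0.072  0.011]
 [ 0.519 -0.069  0.01 ]
 [ 0.52  -0.065  0.009]
 [ 0.512 -0.066  0.029]
 [ 0.506 -0.066  0.045]
 [ 0.504 -0.064  0.051]
 [ 0.504 -0.061  0.051]
 [ 0.505 -0.058  0.05 ]
 [ 0.523 -0.045  0.001]
 [ 0.501 -0.055  0.059]
 [ 0.498 -0.055  0.068]]
```

Request:
drive_tool:
  moves:
    - {"claw":10,"travel":[3,12,-2],"rot":[0,-0.01,0]}
    - {"claw":10,"travel":[3,14,-2],"rot":[0,-0.01,0]}
    - {"claw":10,"travel":[2,14,-2],"rot":[0,-0.01,0]}
    - {"claw":10,"travel":[0,10,0],"rot":[0,0,0]}
    - {"claw":10,"travel":[0,0,0],"rot":[0,0,0]}

```text
clock: 15.42
eef_pos: [0.5087, -0.1001, 0.0428]
orientation: [0.5, 0.504, -0.499, -0.497]
contact_force: [-0.3, 0.9, -0.3]
grip_width: 0.0178
```

```bash
python3 - <<'E'
from h import *
s=state();print(s["clock"],s["eef_pos"],s["grip_width"],s["qvel"].round(3),s["contact_force"])
plan([.5045,-.103,-.02],down(np.radians(89.5)))
E
```

```text
15.4167 [ 0.50865978 -0.10005923  0.0428382 ] 0.01781304538592238 [ 0.016 -0.003  0.025  0.008 -0.024  0.013] [-0.26128224  0.94117802 -0.32703871]
{"travel":[-1.5, 31.4, 2.4],"rot":[0.0044, 0.0073, 0.0006]},
{"travel":[-1.5, 31.4, 2.2],"rot":[0.0044, 0.0073, 0.0006]},
2
```

Request:
drive_tool:
  moves:
    - {"claw":10,"travel":[-1,14,1.5],"rot":[0.004,0.007,0]}
    - {"claw":10,"travel":[-1,14,1.5],"rot":[0.004,0.007,0]}
    - {"claw":10,"travel":[-1,14,1.5],"rot":[0,0,0]}
    - {"claw":10,"travel":[0,9,1.5],"rot":[0,0,0]}
    - {"claw":10,"travel":[0,4,1],"rot":[0,0,0]}
    - {"claw":10,"travel":[0,2,0],"rot":[0,0,0]}

```text
clock: 15.92
eef_pos: [0.5066, -0.0998, -0.0137]
orientation: [0.501, 0.502, -0.499, -0.499]
contact_force: [0.4, 0.1, 0.1]
grip_width: 0.0181
```

```bash
python3 - <<'E'
from h import *
s=state();print(s["clock"],s["eef_pos"],s["grip_width"],s["qvel"].round(3),s["contact_force"])
plan([.5045,-.103,-.02],down(np.radians(89.5)))
E
```

```text
15.9167 [ 0.50656315 -0.09979083 -0.0136872 ] 0.01807944076734652 [ 0.007  0.042 -0.011  0.003  0.055  0.005] [0.44664665 0.13502033 0.13911439]
{"travel":[-3.2, 6.3, 2.1],"rot":[0.0046, 0.0103, 0.001]},
1
```

Request:
drive_tool:
  moves:
    - {"claw":10,"travel":[0,3,1],"rot":[0.004,0.01,0]}
    - {"claw":10,"travel":[0,2,0],"rot":[0,0,0]}
    - {"claw":10,"travel":[0,1,0],"rot":[0,0,0]}

```text
clock: 16.17
eef_pos: [0.5068, -0.0992, -0.0189]
orientation: [0.502, 0.499, -0.497, -0.502]
contact_force: [0.3, 0.4, -0.2]
grip_width: 0.0174
```

```bash
python3 - <<'E'
from h import *
s=state();print(s["clock"],s["eef_pos"],s["grip_width"],s["qvel"].round(3),s["contact_force"])
E
```

```text
16.1667 [ 0.50682889 -0.09923928 -0.01890447] 0.017390934432809414 [ 0.002  0.014 -0.001  0.003  0.021 -0.005] [ 0.30516392  0.41893038 -0.20267699]
```

Request:
drive_tool:
  moves:
    - {"claw":10,"travel":[0,2,0],"rot":[0,0,0]}
    - {"claw":10,"travel":[0,1,0],"rot":[0,0,0]}
    - {"claw":10,"travel":[0,0.5,0],"rot":[0,0,0]}

```text
clock: 16.42
eef_pos: [0.5074, -0.0991, -0.0208]
orientation: [0.502, 0.499, -0.497, -0.501]
contact_force: [-1.7, 0.6, 3.7]
grip_width: 0.0178
```

```bash
python3 - <<'E'
from h import *
s=state();print(s["clock"],s["eef_pos"],s["grip_width"],s["qvel"].round(3),s["contact_force"])
E
```

```text
16.4167 [ 0.50737287 -0.09914301 -0.02076241] 0.017778110909259702 [ 0.001 -0.001 -0.005  0.001  0.004 -0.003] [-1.69080343  0.61252721  3.71493855]
```

Request:
drive_tool:
  moves:
    - {"claw":34,"travel":[0,-0.5,0],"rot":[0,0,0]}
    - {"claw":34,"travel":[0,0,0],"rot":[0,0,0]}
    - {"claw":34,"travel":[0,0,0],"rot":[0,0,0]}
    - {"claw":34,"travel":[0,-3,0],"rot":[0,0,0]}
    - {"claw":34,"travel":[0,-15,0],"rot":[0,0,0]}
    - {"claw":34,"travel":[0,-30,0],"rot":[0,0,0]}
    - {"claw":34,"travel":[0,-35,0],"rot":[0,0,0]}
    - {"claw":34,"travel":[0,-35,0],"rot":[0,0,0]}
    - {"claw":34,"travel":[0,-5,0],"rot":[0,0,0]}

```text
clock: 17.17
eef_pos: [0.5048, -0.1003, 0.1063]
orientation: [-0.501, -0.497, 0.499, 0.503]
contact_force: [1.5, -0.5, -0.1]
grip_width: 0.0338
```

```bash
python3 - <<'E'
from h import *
s=state();print(s["clock"],s["eef_pos"],s["grip_width"],s["qpos"].round(2))
snap("wrist","w11")
plan([.464,.042,.06],down(np.radians(172.4)),wmax=7)
E
```

```text
17.1667 [ 0.50484112 -0.1002796   0.10625492] 0.033847987439416485 [ 0.19  0.18 -0.46 -0.   -0.94 -1.76]
{"travel":[11.8, 3.8, 3.5],"rot":[-0.0002, -0.1205, 0.0002]},
{"travel":[12.1, 3.8, 2.0],"rot":[-0.0002, -0.1205, 0.0002]},
{"travel":[12.3, 3.8, 0.5],"rot":[-0.0002, -0.1205, 0.0002]},
{"travel":[12.3, 3.8, -0.9],"rot":[-0.0002, -0.1205, 0.0002]},
{"travel":[12.1, 3.8, -2.4],"rot":[-0.0002, -0.1205, 0.0002]},
{"travel":[11.7, 3.8, -3.8],"rot":[-0.0002, -0.1205, 0.0002]},
{"travel":[11.1, 3.8, -5.2],"rot":[-0.0002, -0.1205, 0.0002]},
{"travel":[10.4, 3.8, -6.5],"rot":[-0.0002, -0.1205, 0.0002]},
{"travel":[9.6, 3.8, -7.7],"rot":[-0.0002, -0.1205, 0.0002]},
{"travel":[8.6, 3.8, -8.8],"rot":[-0.0002, -0.1205, 0.0002]},
{"travel":[7.5, 3.8, -9.8],"rot":[-0.0002, -0.1205, 0.0002]},
{"travel":[6.2, 3.8, -10.6],"rot":[-0.0002, -0.1205, 0.0002]},
12
```

View pics/w11.png

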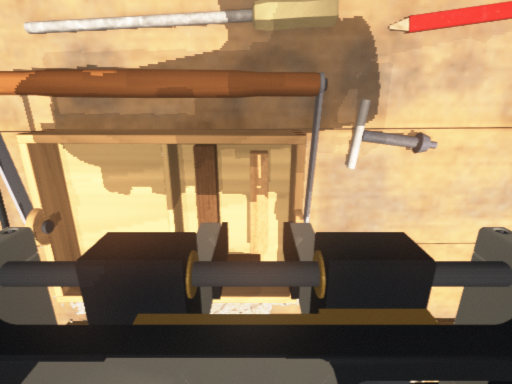

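Request:
drive_tool:
  moves:
    - {"claw":40,"travel":[12,3,3.5],"rot":[0,-0.1205,0]}
    - {"claw":40,"travel":[12,3,2],"rot":[0,-0.1205,0]}
    - {"claw":40,"travel":[12.5,3,0.5],"rot":[0,-0.1205,0]}
    - {"claw":40,"travel":[12.5,3,-1],"rot":[0,-0.1205,0]}
    - {"claw":40,"travel":[12,4,-2.5],"rot":[0,-0.1205,0]}
    - {"claw":40,"travel":[11.5,4,-4],"rot":[0,-0.1205,0]}
    - {"claw":40,"travel":[11,4,-5],"rot":[0,-0.1205,0]}
    - {"claw":40,"travel":[10.5,4,-6.5],"rot":[0,-0.1205,0]}
    - {"claw":40,"travel":[9.5,4,-7.5],"rot":[0,-0.1205,0]}
    - {"claw":40,"travel":[8.5,4,-9],"rot":[0,-0.1205,0]}
    - {"claw":40,"travel":[7.5,4,-10],"rot":[0,-0.1205,0]}
    - {"claw":40,"travel":[6,4,-10.5],"rot":[0,-0.1205,0]}

```text
clock: 18.22
eef_pos: [0.46, 0.0465, 0.0594]
orientation: [0.031, 0.708, -0.705, -0.03]
contact_force: [0.3, -0.3, 1.0]
grip_width: 0.0401
```

```bash
python3 - <<'E'
from h import *
s=state();print(s["clock"],s["eef_pos"],s["grip_width"],s["qpos"].round(2))
snap("wrist","w12")
plan([.464,.0425,.02],down(np.radians(172.4)),wmax=7)
im,d,W=cloud("w12");z=W[...,2]
m=((z>.0055)&(z<.03)&(abs(W[...,0]-.464)<.06)&(abs(W[...,1]-.043)<.07)).astype(np.uint8);m[335:]=0
nl,l,st,c=cv2.connectedComponentsWithStats(m)
for i in range(1,nl):
    if st[i,4]>100: print(st[i],rect(W,l==i),W[l==i].max(0))
E
```

```text
18.2167 [0.46003684 0.04652476 0.05938418] 0.040103787247284174 [ 0.53  0.15 -0.63 -0.   -0.79 -0.61]
{"travel":[-2.5, 19.4, 2.4],"rot":[0.0016, 0.0283, -0.0003]},
{"travel":[-2.5, 19.4, 2.3],"rot":[0.0016, 0.0283, -0.0003]},
2
[ 212  140   81   92 1896] (((463.9641418457031, 42.60224533081055), (82.50092315673828, 69.55209350585938), 82.3830795288086), np.float64(0.010629369098581615), 1896) [0.49387012 0.08391828 0.02245408]
```

View pics/w12.png

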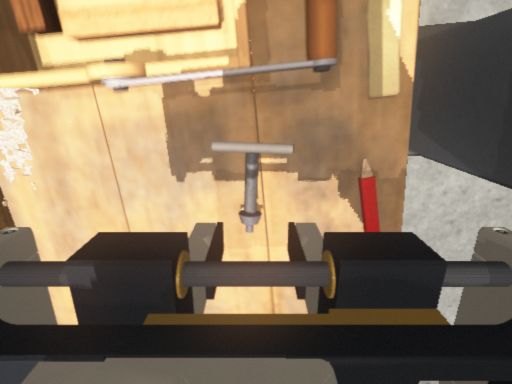

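Request:
drive_tool:
  moves:
    - {"claw":40,"travel":[-2.5,20,2.5],"rot":[0.002,0.028,0]}
    - {"claw":40,"travel":[-2.5,20,2],"rot":[0.002,0.028,0]}
    - {"claw":40,"travel":[0,20,0],"rot":[0,0,0]}
    - {"claw":40,"travel":[0,15,0],"rot":[0,0,0]}
    - {"claw":40,"travel":[0,6,0],"rot":[0,0,0]}

```text
clock: 18.68
eef_pos: [0.466, 0.0447, -0.0238]
orientation: [0.05, 0.706, -0.705, -0.046]
contact_force: [-0.1, 0.0, -0.3]
grip_width: 0.0399
```

```bash
python3 - <<'E'
from h import *
s=state();print(s["clock"],s["eef_pos"],s["grip_width"],s["contact_force"])
plan([.464,.042,-.029],down(np.radians(172.4)),wmax=7)
E
```

```text
18.6833 [ 0.46599617  0.0446812  -0.02378568] 0.03993379108619975 [-0.08333857  0.04460238 -0.34064946]
{"travel":[1.6, 5.2, 2.9],"rot":[0.0029, -0.0045, -0.0056]},
1
```

Request:
drive_tool:
  squeeze: 30
  moves:
    - {"claw":40,"travel":[1.5,4,3],"rot":[0.003,-0.004,-0.005]}
    - {"claw":5,"travel":[0,1,0],"rot":[0,0,0]}
    - {"claw":5,"travel":[0,1,0],"rot":[0,0,0]}
    - {"claw":5,"travel":[0,0.5,0],"rot":[0,0,0]}
    - {"claw":5,"travel":[0,0.5,0],"rot":[0,0,0]}
    - {"claw":5,"travel":[0,0.5,0],"rot":[0,0,0]}
    - {"claw":5,"travel":[0,0,0],"rot":[0,0,0]}
    - {"claw":5,"travel":[0,0,0],"rot":[0,0,0]}

```text
clock: 19.35
eef_pos: [0.4651, 0.0416, -0.0303]
orientation: [0.049, 0.706, -0.705, -0.048]
contact_force: [0.3, 0.5, -0.5]
grip_width: 0.0102
```

```bash
python3 - <<'E'
from h import *
s=state();print(s["clock"],s["eef_pos"],s["grip_width"],s["contact_force"],np.degrees(np.arctan2(*R.from_quat(s["orientation"]).as_matrix()[[1,0],0])))
E
```

```text
19.35 [ 0.46511829  0.04162598 -0.03025207] 0.010174441130614094 [ 0.33169346  0.48907277 -0.54335733] 172.19858415610616
```

Request:
drive_tool:
  moves:
    - {"claw":5,"travel":[0,-6,0],"rot":[0,0,0]}
    - {"claw":5,"travel":[0,-20,0],"rot":[0,0,0]}
    - {"claw":5,"travel":[0,-35,0],"rot":[0,0,0]}
    - {"claw":5,"travel":[0,-38,0],"rot":[0,0,0]}
    - {"claw":5,"travel":[0,-30,0],"rot":[0,0,0]}

```text
clock: 19.77
eef_pos: [0.459, 0.0389, 0.0986]
orientation: [-0.044, -0.703, 0.708, 0.053]
contact_force: [1.7, 0.7, -0.4]
grip_width: 0.0105
```

```bash
python3 - <<'E'
from h import *
s=state();print(s["clock"],s["eef_pos"],s["grip_width"],s["contact_force"],np.degrees(np.arctan2(*R.from_quat(s["orientation"]).as_matrix()[[1,0],0])))
snap("wrist","w13");
plan([.535,-.24,.10],down(np.radians(176)),vmax=41)
E
```

```text
19.7667 [0.45902456 0.03889574 0.09856997] 0.010506799467995228 [ 1.73443313  0.6502489  -0.37243024] 172.12224367636716
{"travel":[-13.7, 0.6, 33.4],"rot":[-0.0006, -0.0083, 0.0006]},
{"travel":[-13.5, 0.6, 33.6],"rot":[-0.0006, -0.0083, 0.0006]},
{"travel":[-13.2, 0.6, 33.7],"rot":[-0.0006, -0.0083, 0.0006]},
{"travel":[-12.9, 0.6, 33.8],"rot":[-0.0006, -0.0083, 0.0006]},
{"travel":[-12.6, 0.6, 33.9],"rot":[-0.0006, -0.0083, 0.0006]},
{"travel":[-12.3, 0.6, 34.0],"rot":[-0.0006, -0.0083, 0.0006]},
{"travel":[-12.1, 0.5, 34.1],"rot":[-0.0006, -0.0083, 0.0006]},
{"travel":[-11.8, 0.5, 34.2],"rot":[-0.0006, -0.0083, 0.0006]},
8
```

View pics/w13.png

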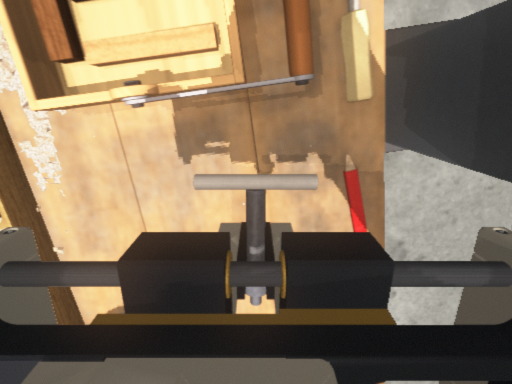

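Request:
drive_tool:
  moves:
    - {"claw":5,"travel":[-13.5,0,33.5],"rot":[0,-0.014,0]}
    - {"claw":5,"travel":[-13.5,0,33.5],"rot":[0,-0.014,0]}
    - {"claw":5,"travel":[-13,0,33.5],"rot":[0,-0.014,0]}
    - {"claw":5,"travel":[-13,0,34],"rot":[0,-0.014,0]}
    - {"claw":5,"travel":[-12.5,0,34],"rot":[0,-0.014,0]}
    - {"claw":5,"travel":[-12,0,34],"rot":[0,-0.014,0]}
    - {"claw":5,"travel":[-12,0,30],"rot":[0,-0.014,0]}
    - {"claw":5,"travel":[-6,0,15],"rot":[0,0,0]}
    - {"claw":5,"travel":[0,0,0],"rot":[0,0,0]}
    - {"claw":5,"travel":[0,0,0],"rot":[0,0,0]}

```text
clock: 20.65
eef_pos: [0.5419, -0.2237, 0.1156]
orientation: [0.013, 0.708, -0.706, -0.005]
contact_force: [0.3, 0.6, -1.1]
grip_width: 0.0109
```

```bash
python3 - <<'E'
from h import *
s=state();print(s["clock"],s["eef_pos"],s["grip_width"],s["contact_force"],np.degrees(np.arctan2(*R.from_quat(s["orientation"]).as_matrix()[[1,0],0])),s["qpos"].round(2))
snap("wrist","w14");
plan([.533,-.241,.03],down(np.radians(180)),vmax=41)
im,d,W=cloud("w14");z=W[...,2]
E
```

```text
20.65 [ 0.54188468 -0.22372186  0.11559999] 0.010861801920922507 [ 0.28751536  0.60067669 -1.12875419] 178.5472762525745 [-0.06  0.27 -0.31 -0.   -0.98  0.04]
{"travel":[3.1, 28.5, 6.0],"rot":[0.0005, -0.0082, -0.0036]},
{"travel":[3.1, 28.5, 6.0],"rot":[0.0005, -0.0082, -0.0036]},
{"travel":[3.0, 28.5, 5.9],"rot":[0.0005, -0.0082, -0.0036]},
3
```

View pics/w14.png

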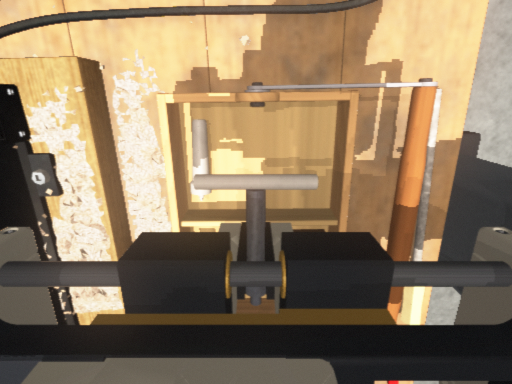

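Request:
drive_tool:
  moves:
    - {"claw":5,"travel":[3,20,4],"rot":[0,-0.008,-0.004]}
    - {"claw":5,"travel":[3,20,4],"rot":[0,-0.008,-0.004]}
    - {"claw":5,"travel":[2,20,3],"rot":[0,-0.008,-0.003]}
    - {"claw":5,"travel":[0,10,0],"rot":[0,0,0]}
    - {"claw":5,"travel":[0,2,0],"rot":[0,0,0]}

```text
clock: 21.12
eef_pos: [0.5345, -0.23, 0.0447]
orientation: [0.0, 0.708, -0.707, 0.003]
contact_force: [0.7, -0.1, -1.2]
grip_width: 0.0107
```

```bash
python3 - <<'E'
from h import *
s=state();print(s["clock"],s["eef_pos"],s["grip_width"],s["contact_force"],np.degrees(np.arctan2(*R.from_quat(s["orientation"]).as_matrix()[[1,0],0])),s["qpos"].round(2))
snap("wrist","w15");
plan([.533,-.236,-.018],down(np.radians(180)),vmax=41)
im,d,W=cloud("w15");z=W[...,2]
m=(z>.065)&(z<.11)&(W[...,1]<-.25)&(W[...,1]>-.29)&(abs(W[...,0]-.533)<.06)
nl,l,st,c=cv2.connectedComponentsWithStats(m.astype(np.uint8));i=1+np.argmax(st[1:,4]);print("crossbar",rect(W,l==i),W[l==i].min(0),W[l==i].max(0))
m=(z>.015)&(z<.04)&(W[...,0]>.575)&(W[...,0]<.617)&(W[...,1]<-.19)&(W[...,1]>-.298)
print("dc",rect(W,m),W[m].min(0),W[m].max(0))
E
```

```text
21.1167 [ 0.53454639 -0.22999269  0.04474116] 0.010650705906549355 [ 0.67058999 -0.14754743 -1.15465748] -179.74898853016128 [-0.07  0.35 -0.39 -0.   -0.83  0.08]
{"travel":[0.9, 31.5, 3.1],"rot":[0.0007, 0.0022, -0.0024]},
{"travel":[0.8, 31.5, 3.1],"rot":[0.0007, 0.0022, -0.0024]},
2
crossbar (((533.9867553710938, -260.323486328125), (20.525033950805664, 70.24170684814453), 89.98904418945312), np.float64(0.0844939994989323), 2398) [ 0.49886462 -0.27058998  0.07952122] [ 0.56910714 -0.25005997  0.08899193]
dc (((599.3318481445312, -245.31097412109375), (81.52123260498047, 22.552980422973633), 87.38809204101562), np.float64(0.0260079652310172), 2168) [ 0.58914208 -0.28627993  0.01535447] [ 0.61169301 -0.20450319  0.03383291]
```

View pics/w15.png

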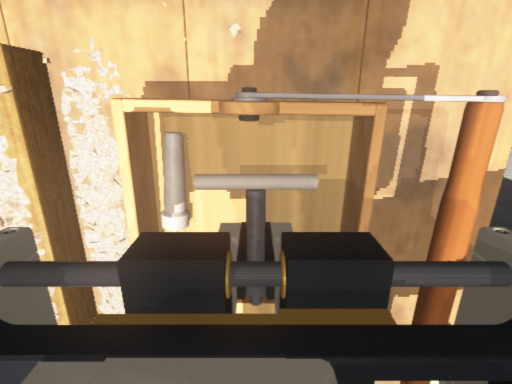

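Request:
drive_tool:
  moves:
    - {"claw":5,"travel":[0.5,16,4],"rot":[0,0.002,-0.002]}
    - {"claw":5,"travel":[0,16,4],"rot":[0,0,0]}
    - {"claw":5,"travel":[0,14,1],"rot":[0,0,0]}
    - {"claw":5,"travel":[0,7,0],"rot":[0,0,0]}
    - {"claw":5,"travel":[0,3,0],"rot":[0,0,0]}
    - {"claw":5,"travel":[0,2,0],"rot":[0,0,0]}

```text
clock: 21.67
eef_pos: [0.5403, -0.2364, -0.0075]
orientation: [-0.002, -0.707, 0.707, -0.007]
contact_force: [-0.3, -0.3, -1.1]
grip_width: 0.0105
```

```bash
python3 - <<'E'
from h import *
s=state();print(s["clock"],s["eef_pos"],s["grip_width"],s["contact_force"],s["qvel"].round(3))
plan([.533,-.237,-.0185],down(np.radians(180)),vmax=41)
E
```

```text
21.6667 [ 0.54032796 -0.23638811 -0.00745302] 0.010546468063378512 [-0.33016609 -0.30166581 -1.11883076] [ 0.009  0.025 -0.013  0.003  0.048 -0.004]
{"travel":[7.5, 11.0, 0.5],"rot":[-0.0009, 0.0076, -0.013]},
1
```

Request:
drive_tool:
  moves:
    - {"claw":5,"travel":[4,3,0.5],"rot":[0,0.004,-0.008]}
    - {"claw":5,"travel":[3,3,0],"rot":[0,0.003,-0.005]}
    - {"claw":5,"travel":[0.5,2.5,0],"rot":[0,0,0]}
    - {"claw":5,"travel":[0.5,2,0],"rot":[0,0,0]}

```text
clock: 22.0
eef_pos: [0.5339, -0.2366, -0.0159]
orientation: [-0.001, -0.707, 0.708, -0.001]
contact_force: [0.1, 0.1, -0.3]
grip_width: 0.0101
```

```bash
python3 - <<'E'
from h import *
s=state();print(s["clock"],s["eef_pos"],s["grip_width"],s["contact_force"],s["qvel"].round(3))
plan([.533,-.237,-.0185],down(np.radians(180)),vmax=41)
E
```

```text
22.0 [ 0.53388746 -0.23658064 -0.01585672] 0.010054509177352526 [ 0.12181101  0.13473335 -0.29488326] [ 0.     0.019 -0.034  0.002  0.055 -0.004]
{"travel":[0.9, 2.6, 0.4],"rot":[-0.0017, 0.001, -0.003]},
1
```

Request:
drive_tool:
  moves:
    - {"claw":5,"travel":[0.5,1.5,0],"rot":[0,0,0]}
    - {"claw":5,"travel":[0,1,0],"rot":[0,0,0]}
    - {"claw":5,"travel":[0,1,0],"rot":[0,0,0]}

```text
clock: 22.25
eef_pos: [0.5334, -0.2367, -0.0193]
orientation: [-0.001, -0.706, 0.708, -0.002]
contact_force: [-0.5, -0.4, -0.7]
grip_width: 0.0104
```

```bash
python3 - <<'E'
from h import *
s=state();print(s["clock"],s["eef_pos"],s["grip_width"],s["contact_force"],s["qvel"].round(3))
E
```

```text
22.25 [ 0.53341459 -0.23666054 -0.01929171] 0.010355688905660127 [-0.50162866 -0.37039251 -0.72119652] [-0.002  0.017 -0.011 -0.001  0.028 -0.001]
```

Continue gently until the force shows the floor, then release.

Request:
drive_tool:
  moves:
    - {"claw":5,"travel":[0,1,0],"rot":[0,0,0]}
    - {"claw":5,"travel":[0,1,0],"rot":[0,0,0]}

```text
clock: 22.42
eef_pos: [0.5335, -0.2368, -0.0211]
orientation: [-0.001, -0.706, 0.708, -0.002]
contact_force: [-4.5, 3.9, 15.6]
grip_width: 0.0104
```

```bash
python3 - <<'E'
from h import *
s=state();print(s["clock"],s["eef_pos"],s["grip_width"],s["contact_force"],s["qvel"].round(3))
E
```

```text
22.4167 [ 0.53350911 -0.23676047 -0.02110901] 0.010376253140470328 [-4.48140815  3.87117623 15.57827709] [ 0.002  0.004 -0.001  0.004  0.003  0.   ]
```

Request:
drive_tool:
  moves:
    - {"claw":28,"travel":[0,-1,0],"rot":[0,0,0]}
    - {"claw":28,"travel":[0,0,0],"rot":[0,0,0]}
    - {"claw":28,"travel":[0,0,0],"rot":[0,0,0]}
    - {"claw":28,"travel":[0,0,0],"rot":[0,0,0]}
    - {"claw":28,"travel":[0,-4,0],"rot":[0,0,0]}
    - {"claw":28,"travel":[0,-15,0],"rot":[0,0,0]}
    - {"claw":44,"travel":[0,-30,0],"rot":[0,0,0]}
    - {"claw":44,"travel":[0,-35,0],"rot":[0,0,0]}
    - {"claw":44,"travel":[0,-38,0],"rot":[0,0,0]}
    - {"claw":44,"travel":[0,-30,0],"rot":[0,0,0]}

```text
clock: 23.25
eef_pos: [0.5276, -0.2358, 0.1307]
orientation: [-0.004, 0.707, -0.707, -0.004]
contact_force: [-0.0, 0.3, 0.9]
grip_width: 0.0428
```

```bash
python3 - <<'E'
from h import *
s=state();print(s["clock"],s["eef_pos"],s["grip_width"],s["contact_force"])
snap("wrist","w16");snap("top","t16")
plan([.4127,-.181,.11],down(np.radians(180)),vmax=41)
E
```

```text
23.25 [ 0.52758657 -0.23582103  0.13065865] 0.042767469699415674 [-0.01000116  0.33719671  0.85574752]
{"travel":[29.5, 6.1, -13.9],"rot":[-0.0004, 0.0001, 0.0008]},
{"travel":[29.5, 6.1, -13.9],"rot":[-0.0004, 0.0001, 0.0008]},
{"travel":[29.5, 6.1, -13.9],"rot":[-0.0004, 0.0001, 0.0008]},
{"travel":[29.6, 6.1, -13.9],"rot":[-0.0004, 0.0001, 0.0008]},
4
```

View pics/w16.png

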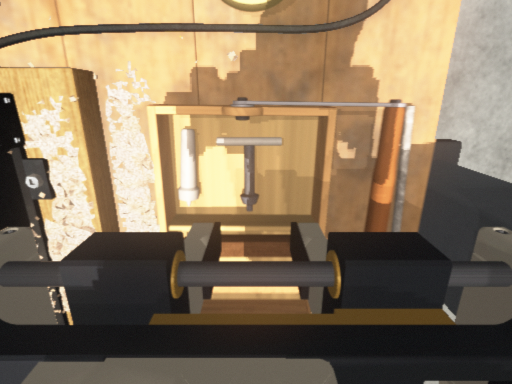

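View pics/t16.png

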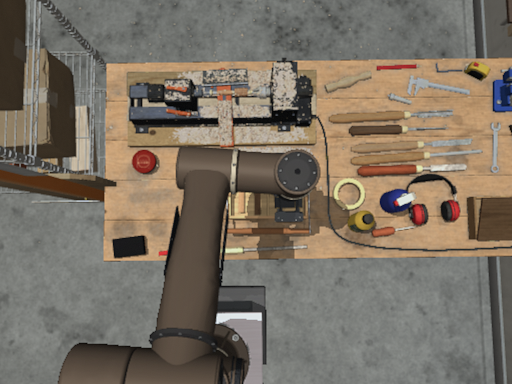

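```bash
python3 - <<'E'
from h import *
for n in ("w5","w7","w11","w16"):
    im,d,W=cloud(n);z=W[...,2]
    m=(z>.06)&(z<.11)&(W[...,0]>.395)&(W[...,0]<.432)&(W[...,1]>-.28)&(W[...,1]<-.08)
    P=W[m]
    from scipy.optimize import least_squares
    f=lambda p:np.hypot(P[:,0]-p[0]-p[2]*(P[:,1]+.18),P[:,2]-p[1])-.01
    r=least_squares(f,[.412,.075,0],loss="soft_l1",f_scale=.001);print(n,len(P),r.x.round(4),np.abs(r.fun).mean().round(5),np.percentile(P[:,2],99))
    for yy in (-.25,-.18,-.1):
        q=P[abs(P[:,1]-yy)<.01]; 
        if len(q): print(yy,np.percentile(q[:,2],97).round(4))
im,d,W=cloud("w7");P=W[35:75,25:395].reshape(-1,3);P=P[(P[:,2]>.065)&(P[:,2]<.1)&(P[:,0]<.43)];print(P[:,1].min(),P[:,1].max())
E
```

```text
w5 4484 [0.4119 0.0748 0.0128] 0.00064 0.08626518806506465
-0.25 0.0855
-0.18 0.0861
-0.1 0.0849
w7 7703 [0.4119 0.0749 0.0107] 0.00064 0.08634801212257431
-0.25 0.0856
-0.18 0.0862
-0.1 0.0851
w11 7553 [0.4117 0.0748 0.0135] 0.00063 0.08626276016610812
-0.25 0.0855
-0.18 0.0862
-0.1 0.0851
w16 1955 [0.4124 0.075  0.0348] 0.0006 0.086220794723052
-0.25 0.0857
-0.31621447858888013 -0.048505980717081246
```

Request:
drive_tool:
  moves:
    - {"claw":38,"travel":[29,8,-12],"rot":[0,0,0]}
    - {"claw":38,"travel":[29,8,-12],"rot":[0,0,0]}
    - {"claw":38,"travel":[29,8,-12],"rot":[0,0,0]}
    - {"claw":38,"travel":[27,8,-11],"rot":[0,0,0]}
    - {"claw":38,"travel":[0,0,0],"rot":[0,0,0]}
    - {"claw":38,"travel":[0,0,0],"rot":[0,0,0]}

```text
clock: 23.85
eef_pos: [0.4131, -0.1888, 0.1028]
orientation: [-0.001, -0.706, 0.708, -0.001]
contact_force: [0.4, -0.6, 0.4]
grip_width: 0.0378
```

```bash
python3 - <<'E'
from h import *
s=state();print(s["clock"],s["eef_pos"],s["grip_width"],s["qpos"].round(2))
plan([.412,-.188,.0255],down(np.radians(179.3)),vmax=41)
E
```

```text
23.85 [ 0.41309615 -0.18875978  0.10284991] 0.03782705063086315 [ 0.01  0.08 -0.59  0.   -0.9  -0.01]
{"travel":[0.6, 38.7, -0.4],"rot":[-0.0009, 0.0057, -0.0012]},
{"travel":[0.6, 38.7, -0.4],"rot":[-0.0009, 0.0057, -0.0012]},
2
```

Request:
drive_tool:
  moves:
    - {"claw":38,"travel":[1.5,18,0],"rot":[0,0.005,0]}
    - {"claw":38,"travel":[1.5,18,0],"rot":[0,0.005,0]}
    - {"claw":38,"travel":[1.5,18,0],"rot":[0,0,0]}
    - {"claw":38,"travel":[0.5,12,0],"rot":[0,0,0]}
    - {"claw":38,"travel":[0.5,6,0],"rot":[0,0,0]}

```text
clock: 24.27
eef_pos: [0.4132, -0.1896, 0.0321]
orientation: [-0.008, -0.706, 0.708, -0.001]
contact_force: [-0.7, -0.2, -0.6]
grip_width: 0.0379
```

```bash
python3 - <<'E'
from h import *
s=state();print(s["clock"],s["eef_pos"],s["grip_width"],s["qpos"].round(2),s["contact_force"])
plan([.412,-.188,.0255],down(np.radians(179.3)),vmax=41)
snap("scene","s17");snap("wrist","w17")
im,d,W=cloud("s17");p=proj("s17",[[.412,-.188,.075]])[0].astype(int);print(p)
cv2.imwrite("pics/s17c.png",cv2.resize(im[p[1]-70:p[1]+60,p[0]-90:p[0]+90,::-1],None,fx=4,fy=4,interpolation=cv2.INTER_CUBIC))
E
```

```text
24.2667 [ 0.41315288 -0.18959479  0.03214262] 0.0379422556881884 [ 0.01  0.17 -0.69  0.   -0.7  -0.02] [-0.70232841 -0.16965845 -0.61183108]
{"travel":[1.2, 6.6, -1.6],"rot":[-0.0024, 0.002, -0.0122]},
1
[304 196]
```

View pics/s17c.png

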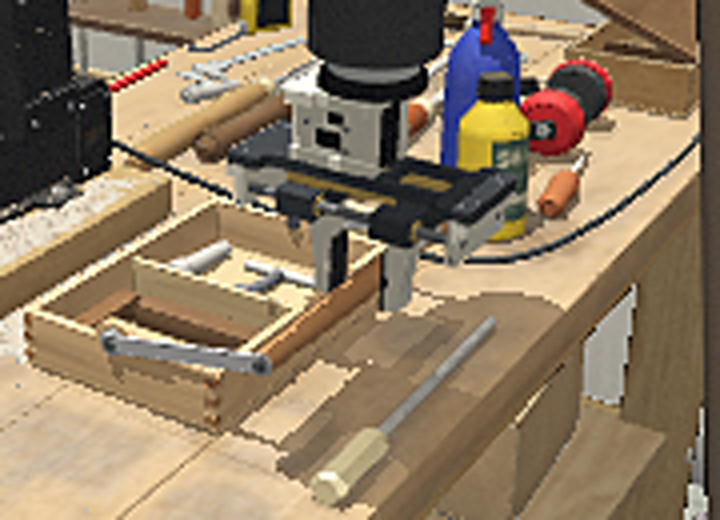

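View pics/w17.png

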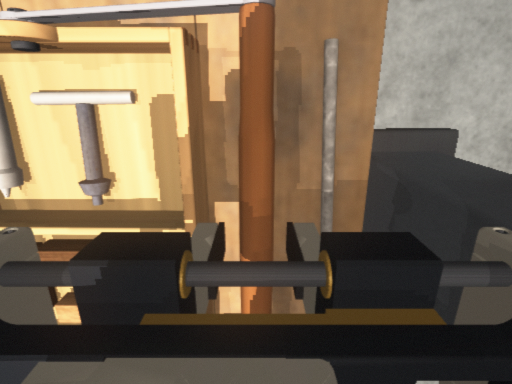

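Request:
drive_tool:
  squeeze: 6
  moves:
    - {"claw":38,"travel":[1,5,-1],"rot":[0,0,-0.012]}
    - {"claw":12,"travel":[0,1,0],"rot":[0,0,0]}
    - {"claw":12,"travel":[0,0.5,0],"rot":[0,0,0]}
    - {"claw":12,"travel":[0,0,0],"rot":[0,0,0]}
    - {"claw":12,"travel":[0,0,0],"rot":[0,0,0]}
    - {"claw":12,"travel":[0,0,0],"rot":[0,0,0]}
    - {"claw":12,"travel":[0,0,0],"rot":[0,0,0]}

```text
clock: 24.95
eef_pos: [0.4132, -0.1889, 0.0275]
orientation: [-0.003, -0.706, 0.708, 0.004]
contact_force: [-1.0, -0.3, -1.5]
grip_width: 0.0197
```

```bash
cat >> h.py <<'E'
def arc(n,a1,off,x0=.5406,z0=.050,r=.131,y=-.188,a0=None,yaw=179.3):
    """print n world->tool increments along handle arc from current; off = eef z minus bar z"""
    s=state();p=s["eef_pos"];R0=R.from_quat(s["orientation"])
    if a0 is None: a0=np.arctan2(p[2]-off-z0,-(p[0]-x0))
    print("a0",a0,"radius",np.hypot(p[2]-off-z0,p[0]-x0),"rot fix",(R0.inv()*down(np.radians(yaw))).as_rotvec().round(4))
    prev=p
    for i in range(1,n+1):
        a=a0+(a1-a0)*i/n
        q=np.array([x0-r*np.cos(a),p[1]+(y-p[1])*i/n,z0+r*np.sin(a)+off])
        print(R0.inv().apply((q-prev)*1000).round(1).tolist(),a.round(3)); prev=q
E
python3 - <<'E'
from h import *
s=state();print(s["clock"],s["eef_pos"],s["grip_width"],s["contact_force"])
off=s["eef_pos"][2]-.0748;print(off)
arc(10,.7,off,a0=.190)
E
```

```text
24.95 [ 0.41321705 -0.18888343  0.02750124] 0.019730179132460092 [-0.98182667 -0.28471932 -1.52865514]
-0.047298760962327685
a0 0.19 radius 0.1297746375571868 rot fix [-0.0027  0.0018  0.0008]Traceback (most recent call last):
  File "<stdin>", line 4, in <module>
  File "h.py", line 49, in arc
    print(R0.inv().apply((q-prev)*1000).round(1).tolist(),a.round(3)); prev=q
                                                          ^^^^^^^
AttributeError: 'float' object has no attribute 'round'
```

```bash
sed -i 's/a.round(3))/round(float(a),3))/' h.py; python3 - <<'E'
from h import *
arc(10,.7,-.0473,a0=.190,x0=.5418)
E
```

```text
a0 0.19 radius 0.13095295757094524 rot fix [-0.0027  0.0018  0.0008]
[-1.4, -6.5, -0.1] 0.241
[-1.8, -6.4, -0.1] 0.292
[-2.1, -6.3, -0.1] 0.343
[-2.4, -6.2, -0.1] 0.394
[-2.7, -6.1, -0.1] 0.445
[-3.0, -6.0, -0.1] 0.496
[-3.3, -5.8, -0.1] 0.547
[-3.6, -5.6, -0.1] 0.598
[-3.9, -5.4, -0.1] 0.649
[-4.2, -5.2, -0.1] 0.7
```

Request:
drive_tool:
  moves:
    - {"claw":12,"travel":[-1.4,-6.5,0],"rot":[0,0,0]}
    - {"claw":12,"travel":[-1.8,-6.4,0],"rot":[0,0,0]}
    - {"claw":12,"travel":[-2.1,-6.3,0],"rot":[0,0,0]}
    - {"claw":12,"travel":[-2.4,-6.2,0],"rot":[0,0,0]}
    - {"claw":12,"travel":[-2.7,-6.1,0],"rot":[0,0,0]}

```text
clock: 25.37
eef_pos: [0.4234, -0.1889, 0.0616]
orientation: [-0.003, -0.706, 0.708, 0.005]
contact_force: [-0.1, -1.1, -1.2]
grip_width: 0.0193
```

```bash
python3 - <<'E'
from h import *
s=state();print(s["clock"],s["eef_pos"],s["grip_width"],s["contact_force"])
snap("scene","s18")
im,d,W=cloud("s18");p=(304,196)
cv2.imwrite("pics/s18c.png",cv2.resize(im[p[1]-70:p[1]+60,p[0]-90:p[0]+90,::-1],None,fx=4,fy=4,interpolation=cv2.INTER_CUBIC))
arc(8,.8,-.0473,x0=.5418)
E
```

```text
25.3667 [ 0.42341994 -0.18892188  0.06158518] 0.019342683198015603 [-0.06779077 -1.08664233 -1.17761337]
a0 0.4728606836274206 radius 0.1318980531205616 rot fix [-0.003   0.0021  0.0009]
[-3.3, -4.3, -0.2] 0.514
[-2.7, -4.6, -0.1] 0.555
[-2.9, -4.5, -0.1] 0.596
[-3.1, -4.4, -0.2] 0.636
[-3.3, -4.2, -0.2] 0.677
[-3.4, -4.1, -0.2] 0.718
[-3.6, -4.0, -0.2] 0.759
[-3.8, -3.8, -0.2] 0.8
```

View pics/s18c.png

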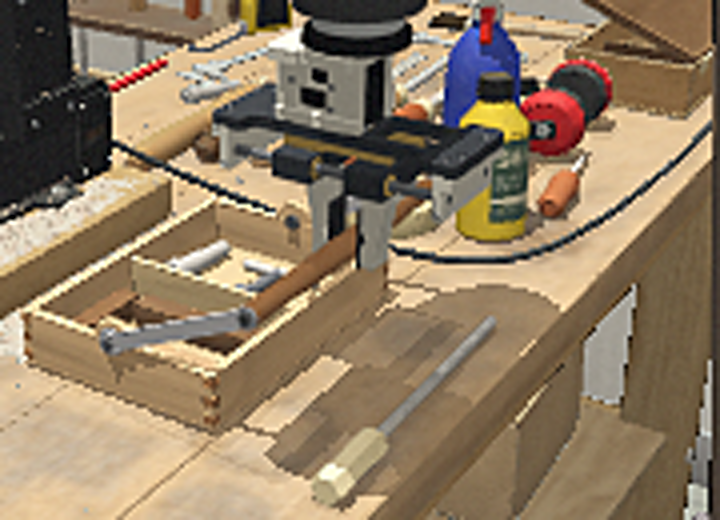

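The bar is coming up with the gripper (strap end at (250,318) raised), the caddy has not moved. Continue.

Request:
drive_tool:
  moves:
    - {"claw":12,"travel":[-3.3,-4.4,0],"rot":[0,0,0]}
    - {"claw":12,"travel":[-2.8,-4.6,0],"rot":[0,0,0]}
    - {"claw":12,"travel":[-2.9,-4.5,0],"rot":[0,0,0]}
    - {"claw":12,"travel":[-3.1,-4.4,0],"rot":[0,0,0]}
    - {"claw":12,"travel":[-3.3,-4.2,0],"rot":[0,0,0]}
    - {"claw":12,"travel":[-3.4,-4.1,0],"rot":[0,0,0]}
    - {"claw":12,"travel":[-3.6,-4,0],"rot":[0,0,0]}
    - {"claw":12,"travel":[-3.8,-3.8,0],"rot":[0,0,0]}

```text
clock: 26.08
eef_pos: [0.448, -0.1893, 0.0995]
orientation: [-0.001, -0.706, 0.708, 0.007]
contact_force: [-6.0, -0.2, 2.7]
grip_width: 0.0195
```

```bash
python3 - <<'E'
from h import *
s=state();print(s["clock"],s["eef_pos"],s["grip_width"],s["contact_force"])
arc(9,1.2,-.0473,x0=.5418)
E
```

```text
26.0833 [ 0.44797824 -0.18930879  0.09952499] 0.01951908041394062 [-6.01903539 -0.16596515  2.67285835]
a0 0.8011497064396591 radius 0.13482433486495476 rot fix [-0.0025  0.0008  0.0095]
[-6.9, -1.3, -0.2] 0.845
[-4.4, -3.8, -0.2] 0.89
[-4.6, -3.6, -0.2] 0.934
[-4.7, -3.4, -0.2] 0.978
[-4.9, -3.2, -0.2] 1.023
[-5.0, -3.0, -0.2] 1.067
[-5.1, -2.7, -0.2] 1.111
[-5.2, -2.5, -0.2] 1.156
[-5.3, -2.3, -0.2] 1.2
```

```bash
python3 - <<'E'
from h import *
snap("scene","s19");snap("wrist","w19")
im,d,W=cloud("s19");p=(304,196)
cv2.imwrite("pics/s19c.png",cv2.resize(im[p[1]-90:p[1]+60,p[0]-90:p[0]+90,::-1],None,fx=4,fy=4,interpolation=cv2.INTER_CUBIC))
E
```

```text
(no output)
```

View pics/s19c.png

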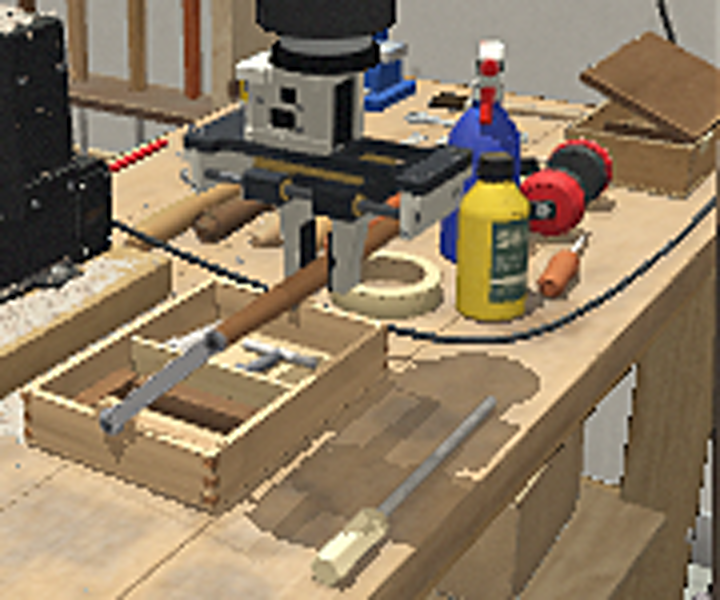

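View pics/w19.png

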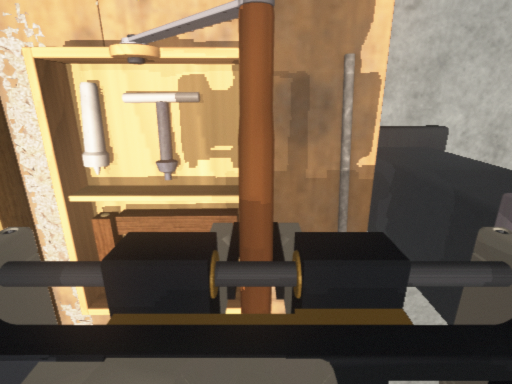

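```bash
cat >> h.py <<'E'
from scipy.optimize import least_squares
def barfit(n,xc,zc,ymin=-.30,ymax=-.20):
    im,d,W=cloud(n)
    m=(abs(W[...,0]-xc)<.02)&(abs(W[...,2]-zc)<.025)&(W[...,1]>ymin)&(W[...,1]<ymax);m[235:]=0
    P=W[m]
    f=lambda p:np.hypot(P[:,0]-p[0]-p[2]*(P[:,1]+.18),P[:,2]-p[1]-p[3]*(P[:,1]+.18))-.01
    r=least_squares(f,[xc,zc,0,0],loss="soft_l1",f_scale=.001);print("bar",len(P),r.x.round(4));return r.x
def rims(n,x=.54,z0=.05):
    im,d,W=cloud(n);z=W[...,2]
    m=(abs(z-z0)<.006)&(W[...,1]<-.19)&(W[...,1]>-.318)&(W[...,0]>.44)&(W[...,0]<.64);m[232:]=0
    print("rim",m.sum(),np.percentile(W[m],[0.5,99.5],axis=0).round(4))
    for y in (-.29,-.25,-.21):
        q=W[m&(abs(W[...,1]-y)<.008)]
        b=q[q[:,0]>.58];f=q[q[:,0]<.48]
        print(y,"back",np.percentile(b[:,0],[3,97]).round(4) if len(b) else None,"front",np.percentile(f[:,0],[3,97]).round(4) if len(f) else None)
E
python3 - <<'E'
from h import *
barfit("w19",.448,.147)
rims("w19");rims("w16")
E
```

```text
bar 7028 [0.4492 0.1437 0.0143 0.0239]
rim 4138 [[ 0.4604 -0.3106  0.0442]
 [ 0.6289 -0.1914  0.0555]]
-0.29 back [0.6198 0.6274] front [0.4601 0.4603]
-0.25 back [0.6202 0.6282] front None
-0.21 back [0.6209 0.6287] front None
rim 3514 [[ 0.4515 -0.3158  0.0444]
 [ 0.627  -0.1913  0.0555]]
-0.29 back [0.6187 0.6259] front [0.4514 0.4589]
-0.25 back [0.619  0.6265] front [0.452  0.4594]
-0.21 back [0.6197 0.6271] front [0.4524 0.46  ]
```

```bash
python3 - <<'E'
from h import *
s=state();print(s["contact_force"])
arc(8,1.2,-.0445,x0=.5412)
E
```

```text
[-6.48837881  0.83021413  6.34576059]
a0 0.7962542583280537 radius 0.13230240573303026 rot fix [-0.0028  0.0011  0.0086]
[-5.7, -3.6, -0.2] 0.847
[-5.0, -4.3, -0.2] 0.897
[-5.2, -4.0, -0.2] 0.948
[-5.4, -3.8, -0.2] 0.998
[-5.6, -3.5, -0.2] 1.049
[-5.8, -3.2, -0.2] 1.099
[-5.9, -2.9, -0.2] 1.15
[-6.1, -2.6, -0.2] 1.2
```

Request:
drive_tool:
  moves:
    - {"claw":12,"travel":[-3,-5.5,0],"rot":[0,0,0.004]}
    - {"claw":12,"travel":[-4.5,-5,0],"rot":[0,0,0.004]}
    - {"claw":12,"travel":[-5,-4.3,0],"rot":[0,0,0]}
    - {"claw":12,"travel":[-5.2,-4,0],"rot":[0,0,0]}

```text
clock: 26.52
eef_pos: [0.4703, -0.1894, 0.121]
orientation: [-0.005, -0.706, 0.708, 0.002]
contact_force: [-0.0, -0.3, -1.7]
grip_width: 0.02
```

```bash
python3 - <<'E'
from h import *
s=state();print(s["clock"],s["eef_pos"],s["contact_force"])
snap("wrist","w20")
barfit("w20",.47,.163);rims("w20")
arc(6,1.25,-.0445,x0=.5412)
E
```

```text
26.5167 [ 0.47033113 -0.1893798   0.12100077] [-0.0358012  -0.33602555 -1.71302103]
bar 6948 [0.4702 0.1619 0.0148 0.0247]
rim 3346 [[ 0.4511 -0.3107  0.0442]
 [ 0.627  -0.1914  0.0556]]
-0.29 back [0.6181 0.6261] front [0.4512 0.4539]
-0.25 back [0.6187 0.6265] front [0.4517 0.4537]
-0.21 back [0.6194 0.627 ] front [0.4523 0.4525]
a0 1.0339058842264799 radius 0.13550391186390023 rot fix [-0.0033  0.002  -0.0056]
[-6.4, 1.6, -0.3] 1.07
[-4.2, -2.2, -0.3] 1.106
[-4.3, -2.0, -0.3] 1.142
[-4.3, -1.9, -0.3] 1.178
[-4.4, -1.7, -0.3] 1.214
[-4.5, -1.5, -0.3] 1.25
```

```bash
python3 - <<'E'
from h import *
arc(6,1.3,-.0412,x0=.5408,r=.1315)
E
```

```text
a0 1.0237591609908259 radius 0.1324704437694864 rot fix [-0.0033  0.002  -0.0056]
[-5.8, -2.2, -0.3] 1.07
[-5.4, -2.8, -0.3] 1.116
[-5.5, -2.5, -0.3] 1.162
[-5.6, -2.2, -0.3] 1.208
[-5.7, -2.0, -0.3] 1.254
[-5.8, -1.7, -0.3] 1.3
```

Request:
drive_tool:
  moves:
    - {"claw":12,"travel":[-5.3,-3,0],"rot":[0,0,-0.003]}
    - {"claw":12,"travel":[-5.4,-2.8,0],"rot":[0,0,-0.003]}
    - {"claw":12,"travel":[-5.5,-2.5,0],"rot":[0,0,0]}
    - {"claw":12,"travel":[-5.6,-2.2,0],"rot":[0,0,0]}
    - {"claw":12,"travel":[-5.7,-2,0],"rot":[0,0,0]}
    - {"claw":12,"travel":[-5.8,-1.7,0],"rot":[0,0,0]}

```text
clock: 27.07
eef_pos: [0.5082, -0.1902, 0.1389]
orientation: [-0.003, -0.706, 0.709, 0.004]
contact_force: [-2.6, -0.4, 2.8]
grip_width: 0.0196
```

```bash
python3 - <<'E'
from h import *
s=state();print(s["clock"],s["eef_pos"],s["contact_force"])
snap("wrist","w21")
barfit("w21",s["eef_pos"][0],.173);rims("w21")
arc(6,1.57,-.0412,x0=.5408,r=.1315)
E
```

```text
27.0667 [ 0.50816352 -0.19018879  0.13891603] [-2.60192446 -0.44443417  2.79416608]
bar 6874 [0.5082 0.1785 0.0153 0.0257]
rim 3545 [[ 0.4513 -0.3098  0.0443]
 [ 0.627  -0.191   0.0555]]
-0.29 back [0.6184 0.6261] front [0.4513 0.4588]
-0.25 back [0.619  0.6263] front [0.4518 0.4593]
-0.21 back [0.6195 0.6272] front [0.4523 0.4599]
a0 1.3359978962177648 radius 0.13408581891911217 rot fix [-0.0044  0.0027  0.0002]
[-5.6, 1.4, -0.4] 1.375
[-5.0, -0.9, -0.4] 1.414
[-5.1, -0.7, -0.4] 1.453
[-5.1, -0.5, -0.4] 1.492
[-5.1, -0.3, -0.4] 1.531
[-5.1, -0.1, -0.4] 1.57
```

Request:
drive_tool:
  moves:
    - {"claw":12,"travel":[-5.4,-1.5,0],"rot":[-0.003,0.002,0]}
    - {"claw":12,"travel":[-5.4,-1.2,0],"rot":[0,0,0]}
    - {"claw":12,"travel":[-5.4,-0.8,0],"rot":[0,0,0]}
    - {"claw":12,"travel":[-5.4,-0.5,0],"rot":[0,0,0]}
    - {"claw":12,"travel":[-5.4,-0.2,0],"rot":[0,0,0]}
    - {"claw":12,"travel":[-5,0,0],"rot":[0,0,0]}
    - {"claw":12,"travel":[0,0,0],"rot":[0,0,0]}

```text
clock: 27.7
eef_pos: [0.5465, -0.1907, 0.1434]
orientation: [-0.004, -0.707, 0.708, 0.004]
contact_force: [-1.1, -0.7, 3.6]
grip_width: 0.0192
```

```bash
python3 - <<'E'
from h import *
s=state();print(s["clock"],s["eef_pos"],s["contact_force"],s["grip_width"])
snap("wrist","w22");snap("scene","s22")
barfit("w22",s["eef_pos"][0],.181);rims("w22")
E
```

```text
27.7 [ 0.54648939 -0.19072861  0.14340332] [-1.12505589 -0.67079099  3.61832934] 0.01917767783627095
bar 6995 [0.5465 0.1825 0.0151 0.0264]
rim 3630 [[ 0.4514 -0.3104  0.0442]
 [ 0.6271 -0.191   0.0529]]
-0.29 back [0.6185 0.6262] front [0.4515 0.459 ]
-0.25 back [0.6191 0.6267] front [0.452  0.4595]
-0.21 back [0.6196 0.6273] front [0.4525 0.46  ]
```

View pics/s22.png

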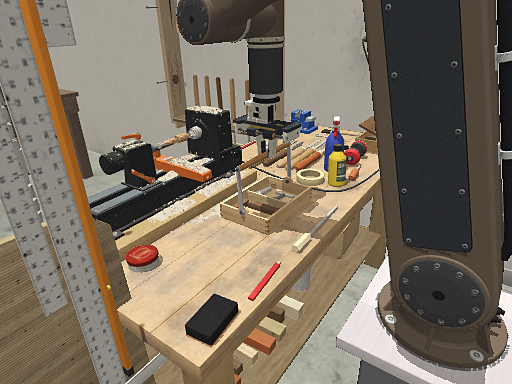

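View pics/w22.png

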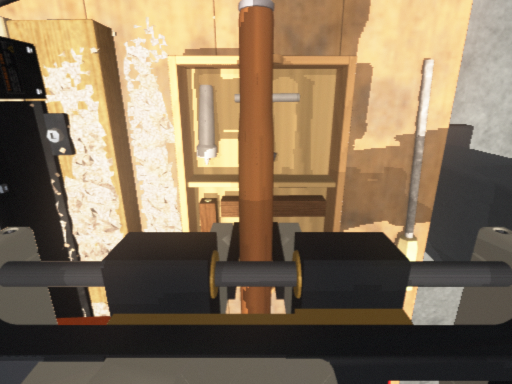

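Request:
drive_tool:
  moves:
    - {"claw":12,"travel":[3,0,0],"rot":[0,0,0]}
    - {"claw":12,"travel":[3,0,0],"rot":[0,0,0]}
    - {"claw":12,"travel":[0,0,0],"rot":[0,0,0]}
    - {"claw":12,"travel":[0,0,0],"rot":[0,0,0]}

```text
clock: 28.13
eef_pos: [0.5408, -0.1906, 0.1438]
orientation: [-0.006, -0.707, 0.707, 0.002]
contact_force: [1.3, -0.7, -1.1]
grip_width: 0.0196
```

```bash
python3 - <<'E'
from h import *
s=state();print(s["clock"],s["eef_pos"],s["contact_force"],s["grip_width"])
snap("wrist","w23")
barfit("w23",s["eef_pos"][0],.181);rims("w23")
E
```

```text
28.1333 [ 0.54075729 -0.19062184  0.14378763] [ 1.33838922 -0.65833429 -1.12116885] 0.019594279613534365
bar 6955 [0.5406 0.1826 0.0144 0.0264]
rim 3602 [[ 0.4513 -0.3095  0.0442]
 [ 0.627  -0.1912  0.0531]]
-0.29 back [0.6185 0.6258] front [0.4513 0.4589]
-0.25 back [0.6191 0.6263] front [0.452  0.4594]
-0.21 back [0.6196 0.6273] front [0.4523 0.4599]
```

Request:
drive_tool:
  moves:
    - {"claw":30,"travel":[0,0,0],"rot":[0,0,0]}
    - {"claw":30,"travel":[0,0,0],"rot":[0,0,0]}
    - {"claw":30,"travel":[0.5,4,0],"rot":[-0.005,0.002,0]}
    - {"claw":30,"travel":[0.5,4,0],"rot":[0,0,0]}
    - {"claw":30,"travel":[0.5,3,0],"rot":[0,0,0]}
    - {"claw":30,"travel":[0,1,0],"rot":[0,0,0]}

```text
clock: 28.68
eef_pos: [0.5376, -0.1901, 0.1303]
orientation: [0.006, 0.709, -0.705, -0.004]
contact_force: [0.3, 0.8, 1.0]
grip_width: 0.0293
```

```bash
python3 - <<'E'
from h import *
s=state();print(s["clock"],s["eef_pos"],s["contact_force"],s["grip_width"])
snap("wrist","w24")
plan([.5405,-.189,.1315],down(np.radians(179.3)))
barfit("w24",s["eef_pos"][0],.181)
E
```

```text
28.6833 [ 0.53759689 -0.19012508  0.13028295] [0.29582738 0.77040564 1.01459229] 0.02931389602539042
{"travel":[-2.9, -1.3, -1.2],"rot":[0.0054, -0.0019, -0.0029]},
1
bar 7821 [0.5405 0.1825 0.0133 0.0252]
```

Request:
drive_tool:
  squeeze: 58
  moves:
    - {"claw":30,"travel":[-2.9,0,0],"rot":[0.005,-0.002,-0.003]}
    - {"claw":10,"travel":[0,0,0],"rot":[0,0,0]}
    - {"claw":10,"travel":[0,0,0],"rot":[0,0,0]}
    - {"claw":10,"travel":[0,0,0],"rot":[0,0,0]}
    - {"claw":10,"travel":[0,0,0],"rot":[0,0,0]}
    - {"claw":10,"travel":[0,0,0],"rot":[0,0,0]}

```text
clock: 29.23
eef_pos: [0.5407, -0.1903, 0.1299]
orientation: [-0.004, -0.707, 0.707, 0.005]
contact_force: [-0.2, -1.4, -2.4]
grip_width: 0.0188
```

```bash
python3 - <<'E'
from h import *
s=state();print(s["clock"],s["eef_pos"],s["contact_force"],s["moment"],s["grip_width"])
snap("wrist","w25")
plan([.5405,-.189,.1315],down(np.radians(179.3)))
barfit("w25",s["eef_pos"][0],.181);rims("w25")
im,d,W=cloud("w25");z=W[...,2]
m=(abs(z-.05)<.006)&(W[...,1]<-.19)&(W[...,1]>-.318)&(W[...,0]>.44)&(W[...,0]<.64);m[232:]=0
A=np.c_[W[m][:,:2]-[.54,-.25],np.ones(m.sum())];print("rim plane",np.linalg.lstsq(A,W[m][:,2],rcond=None)[0])
E
```

```text
29.2333 [ 0.54071311 -0.19025101  0.12986961] [-0.24240362 -1.41451061 -2.35097008] [-0.04418067  0.07336737  0.02763502] 0.018826435684298207
{"travel":[0.2, -1.6, -1.3],"rot":[-0.0006, 0.0005, 0.0014]},
1
bar 8070 [0.5408 0.1824 0.0149 0.0234]
rim 4016 [[ 0.4515 -0.3096  0.0443]
 [ 0.627  -0.1909  0.0543]]
-0.29 back [0.6185 0.626 ] front [0.4512 0.4589]
-0.25 back [0.6191 0.6266] front [0.4521 0.4594]
-0.21 back [0.6197 0.6272] front [0.4525 0.46  ]
rim plane [-0.00070643 -0.00561844  0.05012308]
```

Request:
drive_tool:
  squeeze: 60
  moves:
    - {"claw":10,"travel":[0,-2,0],"rot":[0,0,0]}
    - {"claw":10,"travel":[0,-3,0],"rot":[0,0,0]}
    - {"claw":10,"travel":[0,-4,0],"rot":[0,0,0]}
    - {"claw":10,"travel":[0,-5,0],"rot":[0,0,0]}
    - {"claw":10,"travel":[0,-5,0],"rot":[0,0,0]}
    - {"claw":10,"travel":[0,-5,0],"rot":[0,0,0]}
    - {"claw":10,"travel":[0,-4,0],"rot":[0,0,0]}

```text
clock: 29.87
eef_pos: [0.5361, -0.1888, 0.1552]
orientation: [0.001, 0.708, -0.706, -0.009]
contact_force: [0.5, 0.6, -6.6]
grip_width: 0.0187
```

```bash
cat >> h.py <<'E'
def rimplane(n,z0):
    im,d,W=cloud(n);z=W[...,2]
    m=(abs(z-z0)<.014)&(W[...,1]<-.2)&(W[...,1]>-.33)&(W[...,0]>.42)&(W[...,0]<.66);m[232:]=0
    P=W[m]
    g=lambda p:P[:,2]-p[2]-p[0]*(P[:,0]-.54)-p[1]*(P[:,1]+.25)
    r=least_squares(g,[0,0,z0],loss="cauchy",f_scale=.001);print("rimplane pitch(dz/dx),roll(dz/dy),z@(.54,-.25)",r.x.round(4),m.sum())
E
python3 - <<'E'
from h import *
s=state();print(s["clock"],s["eef_pos"],s["contact_force"],s["moment"],s["grip_width"])
print("rotfix",(R.from_quat(s["orientation"]).inv()*down(np.radians(179.3))).as_rotvec().round(4))
snap("wrist","w26");snap("scene","s26")
rimplane("w25",.05);rimplane("w26",.05+s["eef_pos"][2]-.13)
E
```

```text
29.8667 [ 0.53605766 -0.18882908  0.15522462] [ 0.5114124   0.57873821 -6.63890173] [0.05497837 0.08040966 0.03516469] 0.018713090458989178
rotfix [ 0.0029 -0.0015  0.0122]
rimplane pitch(dz/dx),roll(dz/dy),z@(.54,-.25) [-0.001  -0.0012  0.0505] 4502
rimplane pitch(dz/dx),roll(dz/dy),z@(.54,-.25) [-0.0154  0.0079  0.0752] 4367
```

View pics/s26.png

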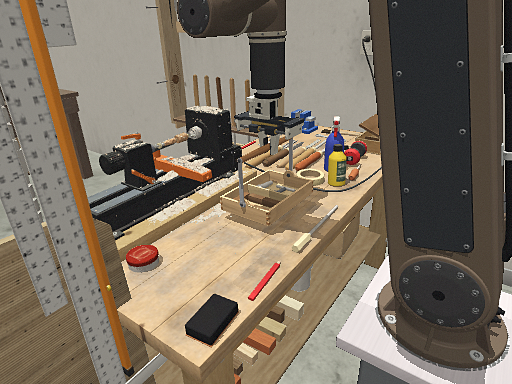

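View pics/w26.png

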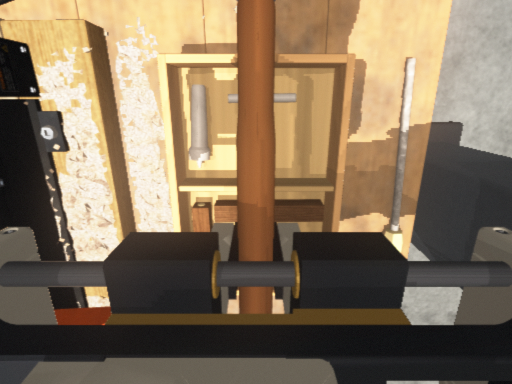

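Request:
drive_tool:
  moves:
    - {"claw":10,"travel":[0,-4,0],"rot":[0,0,0.003]}
    - {"claw":10,"travel":[-0.5,-6,0],"rot":[0,0,0.003]}
    - {"claw":10,"travel":[-0.5,-8,0],"rot":[0,0,0.003]}
    - {"claw":10,"travel":[-0.5,-9,0],"rot":[0,0,0.003]}
    - {"claw":10,"travel":[-0.5,-9,0],"rot":[0,0,0.002]}
    - {"claw":10,"travel":[-0.5,-9,0],"rot":[0,0,0.002]}
    - {"claw":10,"travel":[-0.5,-8,0],"rot":[0,0,0.002]}
    - {"claw":10,"travel":[-0.5,-7,0],"rot":[0,0,0.002]}
    - {"claw":10,"travel":[0,-5,0],"rot":[0,0,0]}
    - {"claw":10,"travel":[0,-3,0],"rot":[0,0,0]}

```text
clock: 30.8
eef_pos: [0.54, -0.1891, 0.2316]
orientation: [0.009, 0.708, -0.706, -0.0]
contact_force: [-0.4, 0.0, -6.4]
grip_width: 0.0182
```

```bash
python3 - <<'E'
from h import *
s=state();print(s["clock"],s["eef_pos"],s["contact_force"],s["moment"],s["grip_width"])
print("rotfix",(R.from_quat(s["orientation"]).inv()*down(np.radians(179.3))).as_rotvec().round(4))
snap("wrist","w27")
rimplane("w27",.05+s["eef_pos"][2]-.13)
E
```

```text
30.8 [ 0.53999578 -0.18912983  0.23157663] [-0.35983077  0.03297374 -6.35086558] [0.01537699 0.19447397 0.01173739] 0.01824793090990479
rotfix [ 0.0029 -0.0016 -0.0124]
rimplane pitch(dz/dx),roll(dz/dy),z@(.54,-.25) [0.0003 0.0076 0.1516] 4368
```

Request:
drive_tool:
  moves:
    - {"claw":10,"travel":[0,0,0],"rot":[0,0,0]}
    - {"claw":10,"travel":[0,0,0],"rot":[0,0,0]}
    - {"claw":10,"travel":[0,0,0],"rot":[0,0,0]}
    - {"claw":10,"travel":[0,0,0],"rot":[0,0,0]}

```text
clock: 31.18
eef_pos: [0.5396, -0.189, 0.2311]
orientation: [0.009, 0.708, -0.706, -0.001]
contact_force: [0.1, -1.2, -6.4]
grip_width: 0.0184
```

```bash
python3 - <<'E'
from h import *
s=state();print(s["clock"],s["eef_pos"],s["contact_force"],s["moment"],s["grip_width"],s["qvel"].round(3))
print("rotfix",(R.from_quat(s["orientation"]).inv()*down(np.radians(179.3))).as_rotvec().round(4))
snap("wrist","w28");snap("scene","s28");snap("top","t28")
rimplane("w28",.05+s["eef_pos"][2]-.13)
s=state();print(s["clock"],s["eef_pos"],s["qvel"].round(3))
E
```

```text
31.1833 [ 0.5396028  -0.18900226  0.23106507] [ 0.13320265 -1.17075664 -6.38728252] [ 0.06857328  0.2374378  -0.00211832] 0.018409149361649134 [ 0.001  0.007 -0.007 -0.003  0.    -0.   ]
rotfix [ 0.0032 -0.0018 -0.0114]
rimplane pitch(dz/dx),roll(dz/dy),z@(.54,-.25) [-0.0007  0.0075  0.151 ] 4373
31.3333 [ 0.53967463 -0.18899442  0.23113864] [-0.001 -0.003  0.002  0.003  0.001  0.   ]
```

View pics/s28.png

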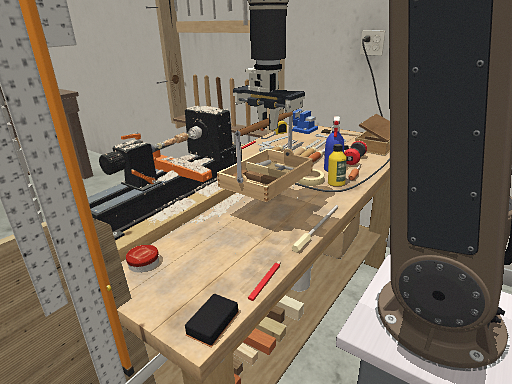

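View pics/w28.png

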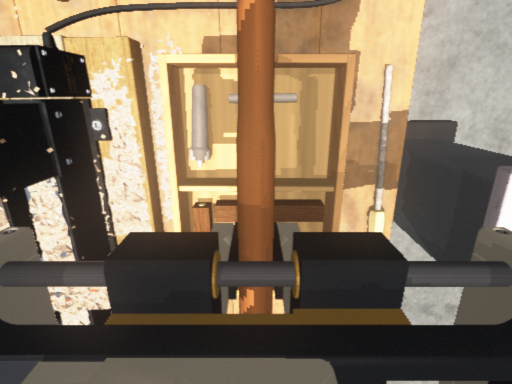

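```bash
python3 - <<'E'
from plant import robot
print(robot.finish_job())
s=robot.read_state();print(s["clock"],s["eef_pos"],s["contact_force"])
E
```

```text
the job is handed in; nothing more can be done
None
the job is handed in; nothing more can be done
```

The job is handed in, with the caddy still held up. Both pen blanks were lowered into the left compartment beside the stub. The chuck key was lowered into the right compartment with the drive centre. I then swung the handle upright, gripped it about 8 mm from its middle, towards the heavier side, at 60 N, and lifted the caddy.

**Last checks**
- **Height:** the caddy's rim is about 101 mm higher than it was on the bench.
- **Level:** the pitch is under 0.1° and the roll about 0.5°.
- **Steadiness:** the arm was still and the tool felt a steady 6.4 N downward. The clock read 31.3 s, against the 72 s limit.
- **Contents and bystanders:** the last wrist picture shows the key, the drive centre, the long blank and the stub in place. The handle bar hid the short blank, which I last saw lying flat before the swing. In the last scene picture nothing else looks moved, but I did not re-measure the bystanders.

**What disagreed or went wrong**
- **Fingertip position:** the fingertips sit about 31 to 35 mm behind the reported tool point. My first grip on the long blank closed on air above it. I allowed for the offset from then on.
- **Handle swing:** the bar slipped in the light grip, with up to about 9 N on the tool, and the caddy briefly read about 1 mm out of place. I went 6 mm past upright, brought it back, and regripped lower before lifting.
- **Key placing:** the fingertips touched the caddy floor with about 16 N as I put the key down, then I eased off.

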